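# Clear the length gauge and check an adapter bar

### The arm

A 6-joint arm with a two-finger parallel gripper is mounted at the origin on the work surface. World frame = base frame: x ahead of the robot, y to its left, z up, the work surface at z = 0. Lengths are in m, angles in rad, forces in N, time in s.
With the tool pointing down it reaches from about 0.325 to 0.9 m from the base axis. Payload 3.5 kg.
Tool frame: the origin (TCP) lies midway between the tips of the shut fingers; the grasp point (between the pads) lies 19 mm behind it (bot.grasp_offset is the distance from the TCP to the grasp point, in m); z points along the fingers, x is the direction in which the jaws open and shut, and the axes are right-handed (so a half turn about z gives the same grasp; the last joint's range is limited). The gripper opens to 85 mm and grips with 20 to 120 N. Pads are 22 mm wide; open, the fingers measure 114 mm over their backs; the gripper's body (76 mm by 85 mm) begins 54 mm behind the grasp point. The pads swing forward as they close: fully open they stand 13 mm farther back than shut.
Start: joints at [-1.262, 0.276, -0.026, 1.268, 0, 1.467], TCP at [0.25, -0.573, 0.231] pointing down, gripper open.
Joint ranges: [-3.12, 3.12], [-0.85, 1.88], [-1.08, 1.24], [-1.95, 2.15], [-1.57, 1.53], [-3.14, 3.14]. Speed limits (rad/s): [2.57, 2.57, 3.14, 3.14, 3.14, 3.14].

### API

Orientations are given as a unit quaternion [x, y, z, w].
In Python, from cell import bot gives the robot as it stands.
- The arm moves only by the tool move_arm, never from a script. Its argument "series" is a list of rows, each an object of numbers: "x", "y", "z": the shift along the tool's x, y, z in cm; "rx", "ry", "rz": the turn, a rotation vector about the tool's x, y, z in degrees; "hand": the closure, from -1 (fully open) to 1 (shut). A call has 1 to 20 rows; each row is the pose to reach, as a shift and turn from the pose measured when the call began, along the tool's axes at that moment; what a row does not reach only later rows make up. A row lasts 1/10 s, in which the tool goes at most 50 mm and 8.59 degrees, less where a joint would pass 70% of its speed; a pose out of reach is approached as far as the arm can. A call with a gripper value outside its range is refused whole. The fingers move at their own pace and stop on an object; the grip force is fixed at half the most. Time passes only in rows, so rows that repeat a pose let the fingers close. It gives the time, the measured TCP pose, the force and the opening at its end, in the units of the state.
- bot.get_state(): the state, without advancing time (a new reading comes with each control period).
- bot.read_camera(name): name is "scene" or "top" or "wrist"; returns a dict with "img" (480x640x3 uint8, blue, green, red), "fx", "fy", "cx", "cy" (pixels), "world_to_cam" (4x4, takes a point from world to camera coordinates); the wrist camera has in their place "tool_from_camera" (4x4, takes a point from camera to tool coordinates, whose origin is the TCP and whose axes are the tool frame's). Camera axes: x right, y down, z forward; pixel columns grow to the right and rows downward; lengths in m; the calibration is good to about 2 mm. A picture is of the moment at which its call begins: read the wrist's pose just before it. There is no depth.
- bot.job_done(): hands the job in, once; it reports no verdict.
Trained networks look in a picture, given as the dict that the camera call returned (one of the last four; its "shot" number tells which), for a name from the list of things; names that differ only in an ending like _2 or _b are one class to them, and where a whole thing is asked for, a point or a joint stands for the part that bears it (a point fixed in the world has none). Each returns a list of dicts, best first, with "score" (0 to 1); they miss things now and then, are a little off and sometimes report something else, mostly with a low value. They report only what shows in the picture. A call takes as long as a camera call. They do not tell look-alikes from the thing itself.
- bot.trace(picture, target): "region" (480x640 bool, what is visible of it) and "extent" ([left, top, right, bottom] in pixels, round what is visible of it).
- bot.pinpoint(picture, target): "pixel" ([column, row] in pixels: a listed point, or the origin of a listed thing).
The state is a dict: "time_s": time; "q": joint angles; "dq": joint speeds; "joint_torque": joint torques, N m; "eef_pos": TCP position; "eef_rot": TCP orientation; "contact_force": force on the tool from outside, world axes, zero at the start; "ft_torque": the same for the moment, N m; "gripper_width": finger opening in m.
Only numpy, scipy, OpenCV 4.12 (cv2) and the standard library are available. Lean on these libraries where they do the work, as an engineer would, in place of code of your own. Each camera call takes 0.05 s, during which the arm holds its last target.

### The job

Sensor modules were left parked on the bed of the length gauge: put every one of them into the black walled tray, then lay the loose adapter bar on the empty bed, lengthwise between the plunger and the jaw, and slide the jaw up until the bar presses the sprung plunger about half way in, and keep it there for a second without ever bottoming the plunger. Then draw the jaw right back to its open stop, and lay the bar lengthwise on the flat cork-topped board, not overhanging it. Leave everything else on the bench where it is.

Things in the scene. Friction and masses are not known exactly. Their poses are not given: they have to be found in the camera images.
- gauge: fixed length gauge: grey bed 110 (its x) x 420 (its y) x 30 mm high; white anvil block (38 mm thick, 46 mm above the bed) with the plunger at its -y end, sliding jaw at its +y end. Origin: centre of the underside, on the bench. The clear bed runs from the plunger face at y = -132 mm to the jaw face at y = +178 mm when the jaw is fully open
- jaw (a joint): white sliding jaw, 100 (x) x 30 (y) mm, 45 mm high above the bed, moved by its black knob. Value in m: 0 = fully open against its stop at the gauge's +y end, growing to 0.20 as it slides towards the plunger (gauge -y). Moves with about 1.5 N of friction and stays where it is left. Its face is 15 mm towards the plunger from the knob's axis
- jaw_knob (a point): centre of the jaw's upright black cylindrical knob, 28 mm across and 38 mm high; it stands on the jaw, from 74.5 to 112.5 mm above the bench
- plunger (a joint): sprung steel plunger in the anvil, a disc 28 mm across, on the bed's centre line 18 mm above the bed. Value in m: how far it is pressed in, 0 = free, 0.024 = bottomed; about 1 N to start, about 9.5 N at the bottom, springs back
- plunger_face (a point): centre of the plunger's face, which looks to the gauge's +y and moves with the plunger
- module1: sensor module: square aluminium housing 44 x 44 mm, 54 mm high, with a black round connector (24 mm across, 8 mm high) on top, 0.18 to 0.29 kg; starts upright on the gauge bed. Two to four are present, the others are absent (None). Origin: centre of the underside, z up, x and y square to its sides
- module2: sensor module: square aluminium housing 44 x 44 mm, 54 mm high, with a black round connector (24 mm across, 8 mm high) on top, 0.18 to 0.29 kg; starts upright on the gauge bed. Two to four are present, the others are absent (None). Origin: centre of the underside, z up, x and y square to its sides
- module3: sensor module: square aluminium housing 44 x 44 mm, 54 mm high, with a black round connector (24 mm across, 8 mm high) on top, 0.18 to 0.29 kg; starts upright on the gauge bed. Two to four are present, the others are absent (None). Origin: centre of the underside, z up, x and y square to its sides
- module4: sensor module: square aluminium housing 44 x 44 mm, 54 mm high, with a black round connector (24 mm across, 8 mm high) on top, 0.18 to 0.29 kg; starts upright on the gauge bed. Two to four are present, the others are absent (None). Origin: centre of the underside, z up, x and y square to its sides
- bar: adapter bar: plain milled aluminium bar 150 (its x) x 40 (its y) x 36 mm high, 0.28 to 0.46 kg, dark slot and two dark discs marked on top; starts on the bench between the robot and the gauge. Origin: centre of the underside
- tray: black open tray, fixed, 260 (its x) x 130 (its y) mm outside, walls 5 mm thick and 22 mm high, floor 5 mm thick. Origin: centre of the underside. Stands on one side of the gauge, left or right
- mat: flat cork-topped steel board without walls, fixed, 260 (its x) x 130 (its y) x 11 mm high (solid surface at 10 mm). Origin: centre of the underside. Stands across the gauge from the tray
- foot: steel levelling foot, disc 48 mm across with a stub, 45 mm high; not part of the job. Origin: at its middle, underside
- weight1: plain aluminium cylinder, 42 mm across, 40 mm high; not part of the job. Origin: at its middle, underside
- weight2: like weight1; not part of the job. Origin: at its middle, underside
- screwdriver: screwdriver with a green handle, lying flat; not part of the job. Origin: at its middle
- tape: roll of yellow tape lying flat, 90 mm across, 20 mm high; not part of the job. Origin: at its middle, underside
- mouse: black computer mouse, 100 x 58 x 32 mm; not part of the job. Origin: at its middle, underside
There are look-alikes about, which are no part of the job. What is shaped like the module1 but pink or purple is not meant.

How it is judged:
On the way, in this order (a step that is already met when the one before it is completed fails the run):
1. every sensor module present lies or stands in the black tray, let go (x of module1 in the frame of tray between -0.126 and 0.126 m and y of module1 in the frame of tray between -0.061 and 0.061 m and z of each of module1, module2, module3, module4 in the frame of tray below 0.045 m and contact force between each of module1, module2, module3, module4 and the fingers below 0.1 N and x of module2 in the frame of tray between -0.126 and 0.126 m and y of module2 in the frame of tray between -0.061 and 0.061 m and x of module3 in the frame of tray between -0.126 and 0.126 m and y of module3 in the frame of tray between -0.061 and 0.061 m and x of module4 in the frame of tray between -0.126 and 0.126 m and y of module4 in the frame of tray between -0.061 and 0.061 m), for 0.2 s.
2. the bar is held between jaw and plunger, the plunger pressed in by 6 to 18 mm, for 0.5 s (value of joint plunger between 0.006 and 0.018 m and contact force between each of jaw, plunger and bar above 1 N), for 0.5 s.
At the end, for the whole second after the job is handed in: modules present are in the tray (origin inside its walls); the bar lies flat on the cork-topped board, centre within 65 mm along and 45 mm across of the board's, length within 0.3 rad of the board's; the jaw is within 8 mm of its open stop; all at rest and let go (all of step 1 and x of bar in the frame of mat between -0.065 and 0.065 m and y of bar in the frame of mat between -0.045 and 0.045 m and z of bar in the frame of mat between 0.005 and 0.016 m and angle between the x axis of bar and the x axis of mat, either way round below 0.3 rad and value of joint jaw below 0.008 m and contact force between bar and the fingers below 0.1 N and linear speed of each of module1, module2, module3, module4, bar below 0.02 m/s); the robot touches nothing.
It fails at once if the plunger is bottomed (over 22.5 mm) by squeezing the bar with the jaw (value of joint plunger above 0.0225 m and contact force between jaw and bar above 2 N).
It fails at once if a bystander is shifted by more than 50 mm (distance of any of foot, weight1, weight2, screwdriver, tape, mouse from where it was at the start of the episode above 0.05 m).
Of module1, module2, module3, module4 only 2 to 4 are there at a start; the rules pass over those that are not, and their reading is None.
At some moment in a run one of module1, module2, module3, module4, bar may be knocked a few centimetres aside while the robot is not near it.
Once in a run the grip may slacken for a moment while it holds something.
It also fails if it takes over 210 s, if anything falls off the work surface, if the arm or the gripper's body presses on something with over 40 N, if the wrist force passes 120 N, or if a joint passes its speed limit or range.

## Working session

There is one attempt and no reset: what is moved stays moved. The work goes in short steps, Python scripts to look and compute and a tool call to move; the robot and the scene stay as the last step left them, time stands still between calls to the robot, and variables do not carry over. Pictures are saved under pics/ and viewed, and the job is handed in when it is done.

Besides the shell and the picture viewer there is one more tool, called after "Emit:" in YAML: its name, and indented under it one key for each argument. move_arm: Moves the arm, as the interface text tells. Its arguments: {"type":"object","properties":{"series":{"type":"array","items":{"type":"object","properties":{"x":{"type":"number"},"y":{"type":"number"},"z":{"type":"number"},"rx":{"type":"number"},"ry":{"type":"number"},"rz":{"type":"number"},"hand":{"type":"number"}}}}},"required":["series"]}

```bash
ls -la; mkdir -p pics
python3 - <<'E'
from cell import bot
import cv2
s=bot.get_state(); print({k:(v if not hasattr(v,'round') else v) for k,v in s.items()}); print(bot.grasp_offset)
for n in ("scene","top"):
    p=bot.read_camera(n); cv2.imwrite(f"pics/{n}0.png",p["img"]); print(n,p["fx"],p["fy"],p["cx"],p["cy"],p["world_to_cam"])
E
```

```text
total 12
drwxr-xr-x  3 agent agent 4096 Dec  7 14:29 .
drwxr-xr-x 23 root  root  4096 Dec  7 14:29 ..
drwxr-xr-x  2 agent agent 4096 Dec  7 14:29 pics
{'time_s': 0.0, 'q': array([-1.26237993e+00,  2.77139699e-01, -2.79187792e-02,  1.26799623e+00,
       -2.14016516e-05,  1.46740271e+00]), 'dq': array([ 0.00205754,  0.00098268,  0.00280863,  0.00047558,  0.00066424,
       -0.0015123 ]), 'joint_torque': array([ 9.86336636e-04, -4.45507336e+01,  2.95203495e+01,  1.64071214e-02,
       -6.74173634e-05,  3.57531732e-06]), 'eef_pos': array([ 0.2499139 , -0.57199139,  0.23013769]), 'eef_rot': array([ 8.36739778e-01, -5.47599551e-01, -8.82728397e-04, -7.04258769e-04]), 'contact_force': array([-0.4289389 , -1.00992977,  0.38935961]), 'ft_torque': array([0.00623737, 0.00064852, 0.05260478]), 'gripper_width': 0.08525949637241019}
0.0187
scene 443.9734331029938 443.9734331029938 326.16784245898856 237.5348327271582 [[-0.77517954  0.63168055  0.00873912  0.46929255]
 [ 0.53960056  0.66924878 -0.51082023 -0.24703416]
 [-0.32852385 -0.39126175 -0.85964314  1.29515914]
 [ 0.          0.          0.          1.        ]]
top 551.5542309164848 551.5542309164848 312.36548111856786 240.45695944734993 [[ 7.75935352e-03 -9.99969507e-01 -8.81604923e-04 -3.97847521e-02]
 [-9.96596351e-01 -7.66081542e-03 -8.20793825e-02  5.77391637e-01]
 [ 8.20701258e-02  1.51548719e-03 -9.96625405e-01  1.14025499e+00]
 [ 0.00000000e+00  0.00000000e+00  0.00000000e+00  1.00000000e+00]]
```

View pics/scene0.png

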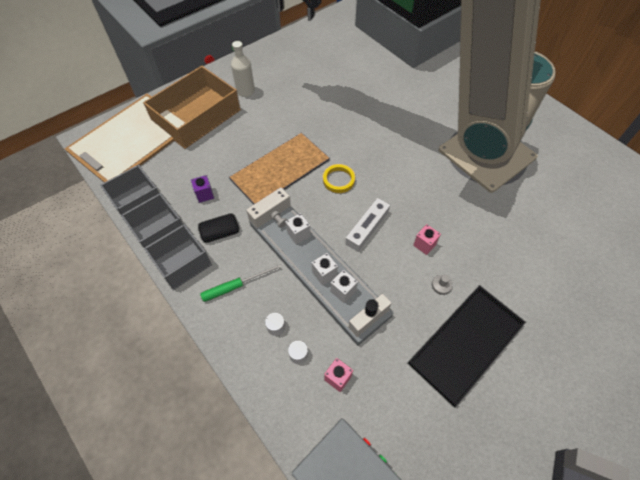

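View pics/top0.png

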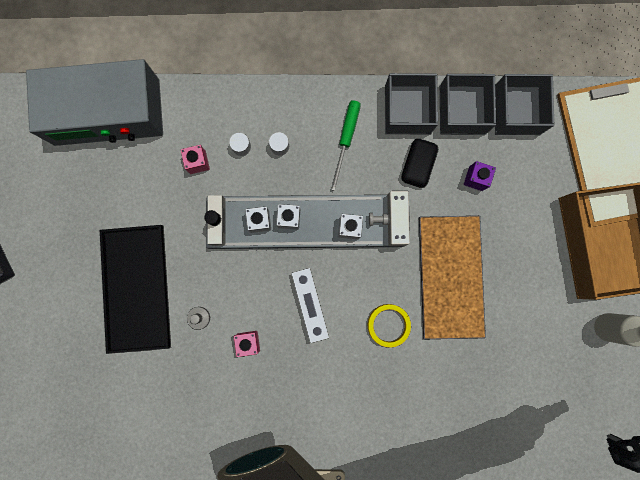

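The top view shows three aluminium modules on the bed at (257,218), (288,216) and (351,226), and the bar at (310,306). The tray is at (135,289), the mat at (452,277) and the jaw knob at (212,218). The pink items at (194,159) and (246,345) and the purple one at (481,176) are look-alikes, off the bed. Next I measure positions.

```bash
cat > h.py <<'E'
import numpy as np, cv2
from cell import bot
from scipy.spatial.transform import Rotation as R
def w2c(p):
    if "world_to_cam" in p: return p["world_to_cam"]
    return None
def ray(p,px,W=None):
    W=p["world_to_cam"] if W is None else W
    d=np.array([(px[0]-p["cx"])/p["fx"],(px[1]-p["cy"])/p["fy"],1.])
    return -W[:3,:3].T@W[:3,3], W[:3,:3].T@d
def atz(p,px,z,W=None):
    o,d=ray(p,px,W); return o+d*(z-o[2])/d[2]
def proj(p,X,W=None):
    W=p["world_to_cam"] if W is None else W
    c=W[:3,:3]@np.asarray(X)+W[:3,3]; return np.array([p["fx"]*c[0]/c[2]+p["cx"],p["fy"]*c[1]/c[2]+p["cy"]])
def wristW(p,s):
    T=np.eye(4);T[:3,:3]=R.from_quat(s["eef_rot"]).as_matrix();T[:3,3]=s["eef_pos"]
    return np.linalg.inv(T@p["tool_from_camera"])
def rect(region,p,z,W=None):
    c,_=cv2.findContours(region.astype(np.uint8),cv2.RETR_EXTERNAL,cv2.CHAIN_APPROX_NONE)
    c=max(c,key=cv2.contourArea)[:,0,:]
    w=np.array([atz(p,q,z,W)[:2] for q in c],np.float32)
    return cv2.minAreaRect(w*1000)
def tool(dw,s=None):
    s=s or bot.get_state(); return R.from_quat(s["eef_rot"]).inv().apply(dw)*100
E
python3 - <<'E'
from h import *
np.set_printoptions(precision=4,suppress=True)
p=bot.read_camera("top"); q=bot.read_camera("scene")
v=p["img"][180:260,180:420]; cv2.imwrite("pics/bed.png",cv2.resize(v,None,fx=3.3,fy=3.3,interpolation=cv2.INTER_CUBIC))
for n,z in [("module1",0.03),("bar",0),("tray",0),("mat",0),("gauge",0),("jaw_knob",.0935),("plunger_face",.048),("foot",0),("tape",0),("mouse",0),("weight1",0),("screwdriver",0.01)]:
    for pic,nm in ((p,"top"),(q,"scene")):
        for d in bot.pinpoint(pic,n)[:8]:
            print(nm,n,round(d["score"],2),np.round(d["pixel"],1),atz(pic,d["pixel"],z)[:2])
for n,z in [("tray",.022),("mat",.011),("bar",.036),("gauge",.03)]:
    for d in bot.trace(p,n)[:1]: print(n,d["score"],rect(d["region"],p,z))
E
```

```text
top module1 0.92 [480.4 177.3] [ 0.7141 -0.3902]
top module1 0.85 [346.7 229.1] [ 0.6017 -0.1073]
top module1 0.74 [260.1 221.9] [0.6155 0.075 ]
top module1 0.64 [293.1 215.2] [0.6302 0.0057]
top module1 0.64 [245.3 343.1] [0.3632 0.1017]
scene module1 0.89 [322.  271.6] [0.6259 0.009 ]
scene module1 0.88 [423.3 244.6] [0.3837 0.1088]
scene module1 0.86 [203.2 197.1] [ 0.7321 -0.3573]
scene module1 0.65 [299.5 234.8] [ 0.6053 -0.1063]
scene module1 0.65 [346.5 289. ] [0.6097 0.0801]
scene module1 0.65 [336.1 372.6] [0.7519 0.2127]
top bar 0.76 [311.3 304.1] [ 0.4434 -0.0341]
top bar 0.16 [197.2 318.1] [0.4119 0.2086]
scene bar 0.88 [368.  227.5] [ 0.4425 -0.0268]
top tray 0.66 [134.2 287.6] [0.4755 0.345 ]
scene tray 0.67 [467.1 347.2] [0.4813 0.3502]
top mat 0.9 [450.  277.4] [ 0.5025 -0.3306]
scene mat 0.6 [281.9 222.3] [ 0.608  -0.1809]
scene mat 0.55 [281.  169.1] [ 0.504  -0.3269]
scene mat 0.51 [344.4 291.5] [0.6081 0.0726]
top gauge 0.94 [302.1 223.7] [ 0.6158 -0.0128]
scene gauge 0.96 [313.4 266.1] [ 0.6236 -0.0278]
top jaw_knob 0.62 [242.3 147.7] [0.7581 0.107 ]
top jaw_knob
[... 709 characters left out ...]

top weight1 0.69 [240.3 147.6] [0.7819 0.1237]
scene weight1 0.7 [294.6 354. ] [0.7922 0.1179]
scene weight1 0.69 [441.6 284.5] [0.4124 0.2071]
scene weight1 0.67 [278.5 325.8] [0.7816 0.0425]
scene screwdriver 0.67 [243.4 283.6] [ 0.7863 -0.0922]
tray 0.96 ((474.50933837890625, 338.08038330078125), (263.0586242675781, 137.42123413085938), 5.268500804901123)
mat 0.85 ((505.0885925292969, -330.96954345703125), (258.0831604003906, 131.3544464111328), 1.6099352836608887)
bar 0.72 ((442.7557678222656, -30.212448120117188), (149.2788543701172, 40.355342864990234), 15.829161643981934)
gauge 0.69 ((619.4907836914062, -22.71514892578125), (116.96894073486328, 431.6546325683594), 1.7083698511123657)
```

View pics/bed.png

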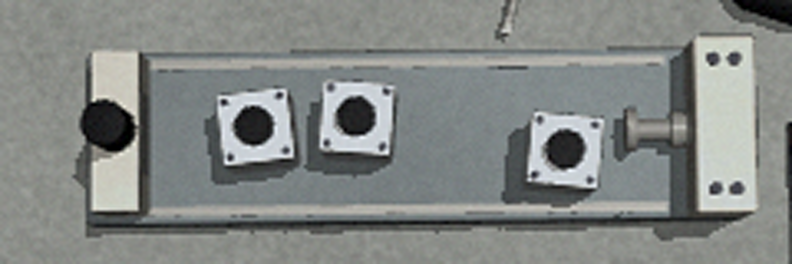

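```bash
cat >> h.py <<'E'
np.set_printoptions(precision=4,suppress=True)
def goal(x,y,z,yaw):
    """print row for tool straight down, tool x axis at world angle yaw(deg) (mod 180 picks nearest)"""
    s=bot.get_state(); R0=R.from_quat(s["eef_rot"])
    best=None
    for k in (0,180):
        a=np.radians(yaw+k); Rt=R.from_matrix(np.array([[np.cos(a),np.sin(a),0],[np.sin(a),-np.cos(a),0],[0,0,-1.]]))
        rv=(R0.inv()*Rt).as_rotvec()
        q6=np.degrees(s["q"][5])+np.degrees(rv[2])  # rough
        if best is None or np.linalg.norm(rv)<np.linalg.norm(best): best=rv
    d=R0.inv().apply(np.array([x,y,z])-s["eef_pos"])*100
    print("xyz",np.round(d,2),"rot",np.round(np.degrees(best),1),"from",s["eef_pos"],"t",round(s["time_s"],2))
def yaw():
    m=R.from_quat(bot.get_state()["eef_rot"]).as_matrix(); return np.degrees(np.arctan2(m[1,0],m[0,0]))
E
python3 - <<'E'
from h import *
p=bot.read_camera("wrist"); print(p["tool_from_camera"],p["fx"])
t=bot.read_camera("top"); hsv=cv2.cvtColor(t["img"],cv2.COLOR_BGR2HSV)
for c in [(257,218),(288,216),(351,226)]:
    m=np.zeros((480,640),np.uint8); 
    g=((hsv[...,2]>200)&(hsv[...,1]<40)).astype(np.uint8); m[c[1]-16:c[1]+16,c[0]-16:c[0]+16]=g[c[1]-16:c[1]+16,c[0]-16:c[0]+16]
    r=rect(m,t,.084); print(c,r)
goal(.56,-.02,.36,0)
E
```

```text
[[ 1.      0.0004 -0.0003 -0.0008]
 [-0.0003  0.9506  0.3105 -0.0802]
 [ 0.0004 -0.3105  0.9506 -0.1427]
 [ 0.      0.      0.      1.    ]] 353.48577914248654
(257, 218) ((617.3617553710938, 76.36731719970703), (41.6781005859375, 41.517784118652344), 7.4889960289001465)
(288, 216) ((623.4866333007812, 14.596912384033203), (41.38594055175781, 41.71867752075195), 86.01709747314453)
(351, 226) ((604.3848876953125, -112.27714538574219), (41.67388153076172, 41.82486343383789), 85.20307922363281)
xyz [-38.25 -50.52 -12.87] rot [ -0.   -0.  -66.4] from [ 0.2502 -0.5727  0.2313] t 1.7
```

Emit:
move_arm:
  series:
    - {"x": 0, "y": 0, "z": -12.9, "rz": -8, "hand": -1}
    - {"x": -10, "y": -13, "z": -12.9, "rz": -25, "hand": -1}
    - {"x": -38.3, "y": -50.5, "z": -12.9, "rz": -66.4, "hand": -1}
    - {"x": -38.3, "y": -50.5, "z": -12.9, "rz": -66.4, "hand": -1}
    - {"x": -38.3, "y": -50.5, "z": -12.9, "rz": -66.4, "hand": -1}
    - {"x": -38.3, "y": -50.5, "z": -12.9, "rz": -66.4, "hand": -1}
    - {"x": -38.3, "y": -50.5, "z": -12.9, "rz": -66.4, "hand": -1}
    - {"x": -38.3, "y": -50.5, "z": -12.9, "rz": -66.4, "hand": -1}
    - {"x": -38.3, "y": -50.5, "z": -12.9, "rz": -66.4, "hand": -1}
    - {"x": -38.3, "y": -50.5, "z": -12.9, "rz": -66.4, "hand": -1}
    - {"x": -38.3, "y": -50.5, "z": -12.9, "rz": -66.4, "hand": -1}
    - {"x": -38.3, "y": -50.5, "z": -12.9, "rz": -66.4, "hand": -1}
    - {"x": -38.3, "y": -50.5, "z": -12.9, "rz": -66.4, "hand": -1}
    - {"x": -38.3, "y": -50.5, "z": -12.9, "rz": -66.4, "hand": -1}
    - {"x": -38.3, "y": -50.5, "z": -12.9, "rz": -66.4, "hand": -1}
    - {"x": -38.3, "y": -50.5, "z": -12.9, "rz": -66.4, "hand": -1}
    - {"x": -38.3, "y": -50.5, "z": -12.9, "rz": -66.4, "hand": -1}
    - {"x": -38.3, "y": -50.5, "z": -12.9, "rz": -66.4, "hand": -1}

```text
validation failed for argument at $.se...
```

Run:
```python
from h import *
s=bot.get_state(); print(s["eef_pos"],yaw(),s["q"])
p=bot.read_camera("wrist"); W=wristW(p,s)
v=p["img"]; cv2.imwrite("pics/w1.png",v)
hsv=cv2.cvtColor(v,cv2.COLOR_BGR2HSV); g=((hsv[...,2]>185)&(hsv[...,1]<40)).astype(np.uint8)
cs,_=cv2.findContours(g,cv2.RETR_EXTERNAL,cv2.CHAIN_APPROX_NONE)
for c in cs:
    if cv2.contourArea(c)>300:
        m=cv2.drawContours(np.zeros((480,640),np.uint8),[c],-1,1,-1); M=cv2.moments(c)
        print(int(M['m10']/M['m00']),int(M['m01']/M['m00']),rect(m,p,.084,W))
for n,z in (("jaw_knob",.0935),("plunger_face",.048),("module1",.03)):
    for d in bot.pinpoint(p,n)[:4]: print(n,round(d["score"],2),d["pixel"],atz(p,d["pixel"],z,W))
```

```text
[ 0.2502 -0.5727  0.2313] -66.40407606411149 [-1.2624  0.2764 -0.0264  1.268   0.0001  1.4674]
```

View pics/w1.png

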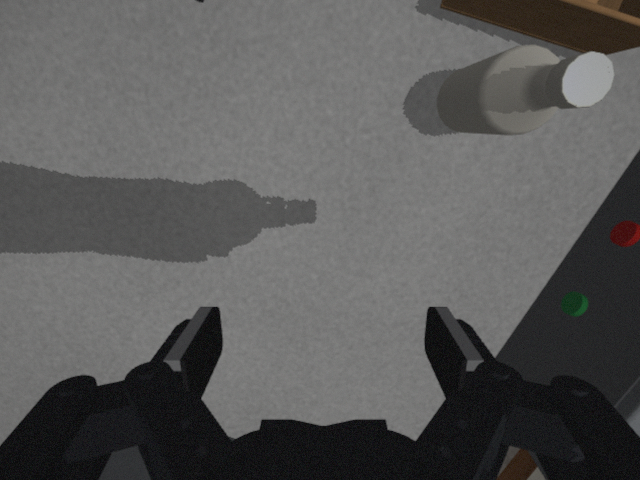

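The move was refused at validation and nothing moved. The picture shows only the fingers over bare bench. I'll try a smaller call.

Emit:
move_arm:
  series:
    - {"x": 0, "y": 0, "z": -12.9, "rx": 0, "ry": 0, "rz": -25, "hand": -1}
    - {"x": 0, "y": 0, "z": -12.9, "rx": 0, "ry": 0, "rz": -25, "hand": -1}
    - {"x": 0, "y": 0, "z": -12.9, "rx": 0, "ry": 0, "rz": -25, "hand": -1}

```text
time_s: 2.2
eef_pos: [0.2504, -0.5736, 0.3646]
eef_rot: [0.936, -0.351, 0.002, 0.002]
contact_force: [0.1, -0.3, 0.3]
gripper_width: 0.0855
```

```bash
python3 -c "
from h import *
goal(.56,-.02,.36,0)"
```

```text
xyz [-13.03 -62.07   0.25] rot [  0.2  -0.2 -41.1] from [ 0.2504 -0.5736  0.3646] t 2.2
```

Emit:
move_arm:
  series:
    - {"x": -13, "y": -62, "z": 0.3, "rx": 0.2, "ry": -0.2, "rz": -41, "hand": -1}
    - {"x": -13, "y": -62, "z": 0.3, "rx": 0.2, "ry": -0.2, "rz": -41, "hand": -1}
    - {"x": -13, "y": -62, "z": 0.3, "rx": 0.2, "ry": -0.2, "rz": -41, "hand": -1}
    - {"x": -13, "y": -62, "z": 0.3, "rx": 0.2, "ry": -0.2, "rz": -41, "hand": -1}
    - {"x": -13, "y": -62, "z": 0.3, "rx": 0.2, "ry": -0.2, "rz": -41, "hand": -1}
    - {"x": -13, "y": -62, "z": 0.3, "rx": 0.2, "ry": -0.2, "rz": -41, "hand": -1}
    - {"x": -13, "y": -62, "z": 0.3, "rx": 0.2, "ry": -0.2, "rz": -41, "hand": -1}
    - {"x": -13, "y": -62, "z": 0.3, "rx": 0.2, "ry": -0.2, "rz": -41, "hand": -1}

```text
time_s: 3.0
eef_pos: [0.4465, -0.2221, 0.3601]
eef_rot: [1.0, -0.001, 0.0, 0.0]
contact_force: [1.2, 0.2, -0.3]
gripper_width: 0.0856
```

Emit:
move_arm:
  series:
    - {"x": 11.4, "y": -20.2, "hand": -1}
    - {"x": 11.4, "y": -20.2, "hand": -1}
    - {"x": 11.4, "y": -20.2, "hand": -1}
    - {"x": 11.4, "y": -20.2, "hand": -1}
    - {"x": 11.4, "y": -20.2, "hand": -1}
    - {"x": 11.4, "y": -20.2, "hand": -1}
    - {"x": 11.4, "y": -20.2, "hand": -1}

```text
validation failed for argument at $.se...
```

Run:
```python
from h import *
s=bot.get_state(); print(s["eef_pos"],yaw(),s["q"])
p=bot.read_camera("wrist"); W=wristW(p,s)
v=p["img"]; cv2.imwrite("pics/w2.png",v)
hsv=cv2.cvtColor(v,cv2.COLOR_BGR2HSV); g=((hsv[...,2]>185)&(hsv[...,1]<40)).astype(np.uint8)
cs,_=cv2.findContours(g,cv2.RETR_EXTERNAL,cv2.CHAIN_APPROX_NONE)
for c in cs:
    if cv2.contourArea(c)>300:
        m=cv2.drawContours(np.zeros((480,640),np.uint8),[c],-1,1,-1); M=cv2.moments(c)
        print(int(M['m10']/M['m00']),int(M['m01']/M['m00']),rect(m,p,.084,W))
for n,z in (("jaw_knob",.0935),("plunger_face",.048),("module1",.03)):
    for d in bot.pinpoint(p,n)[:4]: print(n,round(d["score"],2),d["pixel"],atz(p,d["pixel"],z,W))
```

```text
[ 0.4465 -0.2221  0.3601] -0.08712419139695311 [-0.5909  0.0083 -0.0709  1.4908 -0.0006  0.9814]
plunger_face 0.59 [462.6, 129.9] [ 0.6183 -0.148   0.048 ]
module1 0.95 [447.2, 97.8] [ 0.6013 -0.1101  0.03  ]
module1 0.91 [495.6, 286.1] [ 0.7004 -0.3677  0.03  ]
```

View pics/w2.png

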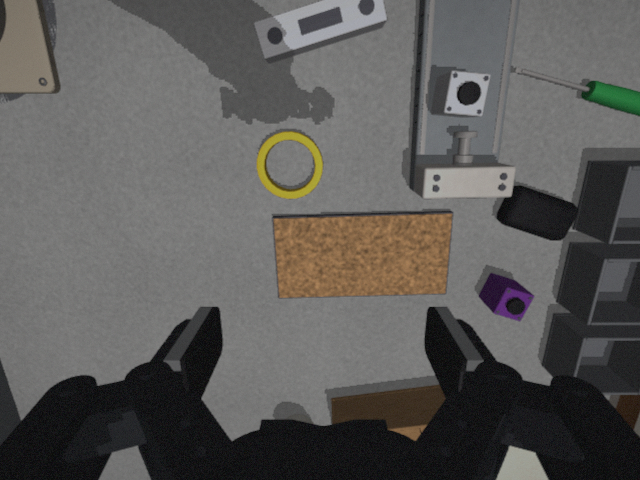

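All seven keys are needed. The picture shows a module at (467,93), the plunger at (462,140) and the mat at (362,253). I'll move on to over the bed.

Emit:
move_arm:
  series:
    - {"x": 14, "y": -28, "z": 0, "rx": 0, "ry": 0, "rz": 0, "hand": -1}
    - {"x": 14, "y": -28, "z": 0, "rx": 0, "ry": 0, "rz": 0, "hand": -1}
    - {"x": 14, "y": -28, "z": 0, "rx": 0, "ry": 0, "rz": 0, "hand": -1}
    - {"x": 14, "y": -28, "z": 0, "rx": 0, "ry": 0, "rz": 0, "hand": -1}
    - {"x": 14, "y": -28, "z": 0, "rx": 0, "ry": 0, "rz": 0, "hand": -1}
    - {"x": 14, "y": -28, "z": 0, "rx": 0, "ry": 0, "rz": 0, "hand": -1}
    - {"x": 14, "y": -28, "z": 0, "rx": 0, "ry": 0, "rz": 0, "hand": -1}
    - {"x": 14, "y": -28, "z": 0, "rx": 0, "ry": 0, "rz": 0, "hand": -1}

```text
time_s: 4.0
eef_pos: [0.5865, 0.0573, 0.3589]
eef_rot: [1.0, 0.001, -0.001, 0.001]
contact_force: [0.1, -0.7, -0.1]
gripper_width: 0.0854
```

```bash
cat > look.py <<'E'
from h import *
import sys
def look(name,z=.084,thr=185):
    s=bot.get_state(); print(s["eef_pos"],round(yaw(),2),"t",s["time_s"])
    p=bot.read_camera("wrist"); W=wristW(p,s)
    v=p["img"]; cv2.imwrite(f"pics/{name}.png",v)
    hsv=cv2.cvtColor(v,cv2.COLOR_BGR2HSV); g=((hsv[...,2]>thr)&(hsv[...,1]<40)).astype(np.uint8)
    cs,_=cv2.findContours(g,cv2.RETR_EXTERNAL,cv2.CHAIN_APPROX_NONE)
    for c in cs:
        if cv2.contourArea(c)>300:
            m=cv2.drawContours(np.zeros((480,640),np.uint8),[c],-1,1,-1); M=cv2.moments(c)
            r=rect(m,p,z,W)
            print(int(M['m10']/M['m00']),int(M['m01']/M['m00']),[np.round(a,1) for a in r])
    return s,p,W
E
python3 - <<'E'
from look import *
s,p,W=look("w3")
for n,z in (("jaw_knob",.0935),("plunger_face",.048),("module1",.03)):
    for d in bot.pinpoint(p,n)[:4]: print(n,round(d["score"],2),d["pixel"],atz(p,d["pixel"],z,W))
E
```

```text
[0.5865 0.0573 0.3589] 0.16 t 4.0
jaw_knob 0.84 [349.4, 95.6] [0.6143 0.1672 0.0935]
plunger_face 0.59 [347.5, 332.7] [ 0.6231 -0.1545  0.048 ]
module1 0.87 [448.8, 57.7] [0.7367 0.2143 0.03  ]
module1 0.71 [334.4, 299.9] [ 0.6037 -0.1101  0.03  ]
module1 0.71 [161.9, 150.4] [0.3773 0.1051 0.03  ]
module1 0.68 [397.0, 424.3] [ 0.7127 -0.3444  0.03  ]
```

View pics/w3.png

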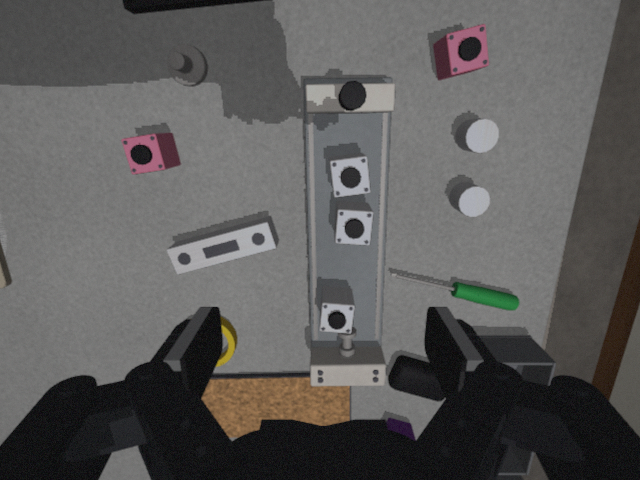

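The wrist view shows modules with connectors at (350,177), (354,228) and (337,320), the knob at (352,95) and the plunger at (347,337). The three bed modules are grey aluminium, while the look-alikes at (142,154) and (470,48) are pink.

Run:
```python
from look import *
s,p,W=look("w4",.084,150)
for q in [(350.5,177),(354.5,228.5),(337,320)]: print(q,atz(p,q,.092,W)[:2])
print("knob top",atz(p,(352,95),.1125,W)[:2])
for q in [(306,113),(391,113)]: print("jaw front top edge",atz(p,(q[0],111),.0745,W)[:2])
```

```text
[0.5853 0.0552 0.3597] -0.05 t 4.2
349 373 [array([ 622. , -201.2]), array([103.3,  33.9]), np.float64(1.3)]
337 316 [array([ 604.9, -108.9]), array([42. , 41.8]), np.float64(85.1)]
222 246 [array([458.3, -10.8]), array([132.6,  34.6]), np.float64(15.8)]
354 224 [array([624. ,  17.6]), array([42.4, 42.1]), np.float64(86.3)]
474 199 [array([767.6,  50.4]), array([35.6, 35.6]), np.float64(28.2)]
350 174 [array([618. ,  79.6]), array([42.2, 42.1]), np.float64(7.6)]
482 133 [array([766. , 125.8]), array([34.9, 35.6]), np.float64(8.7)]
320 91 [array([586. , 167.3]), array([22.4, 36.3]), np.float64(90.0)]
379 95 [array([642.6, 166.2]), array([26.5, 41.3]), np.float64(90.0)]
(350.5, 177) [0.617  0.0781]
(354.5, 228.5) [0.6233 0.0162]
(337, 320) [ 0.6036 -0.1095]
knob top [0.615  0.1643]
jaw front top edge [0.566  0.1502]
jaw front top edge [0.6627 0.1502]
```

Module A at (0.618, 0.0775), yaw 7.5°, goes first.

```bash
python3 -c "
from h import *
goal(.6178,.0775,.038,7.5)
print(bot.get_state()['contact_force'])"
```

```text
xyz [ 3.26 -2.27 32.18] rot [ 0.1  0.  -7.5] from [0.5853 0.0553 0.3598] t 4.25
[-1.2488  0.0465 -0.4276]
```

Emit:
move_arm:
  series:
    - {"x": 3.3, "y": -2.3, "z": 5, "rx": 0.1, "ry": 0, "rz": -7.5, "hand": -1}
    - {"x": 3.3, "y": -2.3, "z": 10, "rx": 0.1, "ry": 0, "rz": -7.5, "hand": -1}
    - {"x": 3.3, "y": -2.3, "z": 15, "rx": 0.1, "ry": 0, "rz": -7.5, "hand": -1}
    - {"x": 3.3, "y": -2.3, "z": 20, "rx": 0.1, "ry": 0, "rz": -7.5, "hand": -1}
    - {"x": 3.3, "y": -2.3, "z": 20, "rx": 0.1, "ry": 0, "rz": -7.5, "hand": -1}

```text
time_s: 4.75
eef_pos: [0.6126, 0.0765, 0.1532]
eef_rot: [0.998, 0.064, -0.007, -0.0]
contact_force: [-1.2, 0.4, -0.3]
gripper_width: 0.0853
```

Run:
```python
from look import *
s,p,W=look("w5",.084,150)
goal(.6178,.0775,.038,7.5)
```

```text
[0.6126 0.0765 0.1532] 7.34 t 4.75
329 336 [array([623.9,  17.9]), array([42.2, 42.2]), np.float64(86.5)]
103 325 [array([473.3,   6.5]), array([120.5,  31.3]), np.float64(15.8)]
533 304 [array([755.1,  61. ]), array([33.4, 32.7]), np.float64(7.7)]
333 255 [array([617.9,  78.9]), array([42.3, 40.8]), np.float64(7.7)]
567 203 [array([754. , 130.1]), array([33.3, 32.6]), np.float64(7.6)]
395 211 [array([652.3, 111.9]), array([ 3.9, 69.3]), np.float64(1.0)]
404 116 [array([643.2, 166.6]), array([38.5, 26.8]), np.float64(0.6)]
xyz [ 0.53 -0.02 11.65] rot [-0.1  0.6 -0.1] from [0.6139 0.0767 0.1546] t 4.8
```

View pics/w5.png

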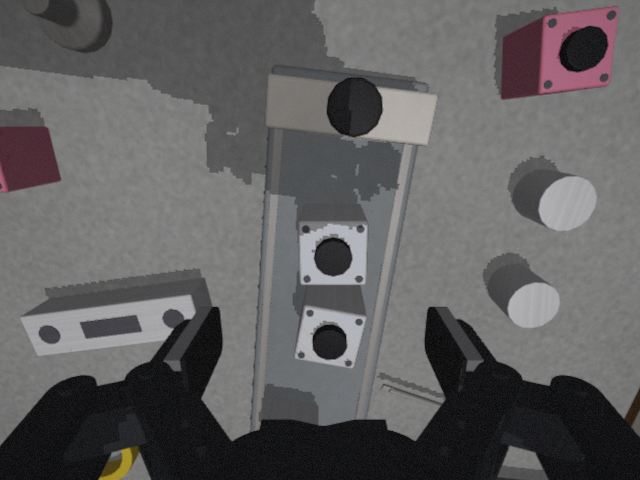

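The view agrees: A's connector is at (333,256) and the module lies square to the fingers. Descending and gripping.

Emit:
move_arm:
  series:
    - {"x": 0.5, "y": -0.1, "z": 4, "rx": 0, "ry": 0.6, "rz": 0, "hand": -1}
    - {"x": 0.5, "y": -0.1, "z": 8, "rx": 0, "ry": 0.6, "rz": 0, "hand": -1}
    - {"x": 0.5, "y": -0.1, "z": 11, "rx": 0, "ry": 0.6, "rz": 0, "hand": -1}
    - {"x": 0.5, "y": -0.1, "z": 11.6, "rx": 0, "ry": 0.6, "rz": 0, "hand": -1}
    - {"x": 0.5, "y": -0.1, "z": 11.6, "rx": 0, "ry": 0.6, "rz": 0, "hand": -1}
    - {"x": 0.5, "y": -0.1, "z": 11.6, "rx": 0, "ry": 0.6, "rz": 0, "hand": 0.5}
    - {"x": 0.5, "y": -0.1, "z": 11.6, "rx": 0, "ry": 0.6, "rz": 0, "hand": 1}
    - {"x": 0.5, "y": -0.1, "z": 11.6, "rx": 0, "ry": 0.6, "rz": 0, "hand": 1}
    - {"x": 0.5, "y": -0.1, "z": 11.6, "rx": 0, "ry": 0.6, "rz": 0, "hand": 1}
    - {"x": 0.5, "y": -0.1, "z": 11.6, "rx": 0, "ry": 0.6, "rz": 0, "hand": 1}
    - {"x": 0.5, "y": -0.1, "z": 11.6, "rx": 0, "ry": 0.6, "rz": 0, "hand": 1}
    - {"x": 0.5, "y": -0.1, "z": 7, "rx": 0, "ry": 0.6, "rz": 0, "hand": 1}
    - {"x": 0.5, "y": -0.1, "z": 2, "rx": 0, "ry": 0.6, "rz": 0, "hand": 1}
    - {"x": 0.5, "y": -0.1, "z": -2, "rx": 0, "ry": 0.6, "rz": 0, "hand": 1}
    - {"x": 0.5, "y": -0.1, "z": -2, "rx": 0, "ry": 0.6, "rz": 0, "hand": 1}

```text
time_s: 6.3
eef_pos: [0.624, 0.0786, 0.1824]
eef_rot: [0.998, 0.064, 0.007, -0.0]
contact_force: [0.9, -0.1, -1.7]
gripper_width: 0.0434
```

Run:
```python
from h import *
print(yaw())
# tray slots
c=np.array([.476,.341]); a=np.radians(4.5); u=np.array([np.cos(a),np.sin(a)])
for o in (-.075,0,.075):
    print(c+u*o)
goal(*(c+u*.075),.14,4.5)
p=bot.read_camera("top"); cv2.imwrite("pics/t1.png",p["img"])
```

```text
7.364214667561187
[0.4012 0.3351]
[0.476 0.341]
[0.5508 0.3469]
xyz [ -3.88 -27.55   4.18] rot [-0.  -0.8  2.9] from [0.624  0.0786 0.1824] t 6.3
```

View pics/t1.png

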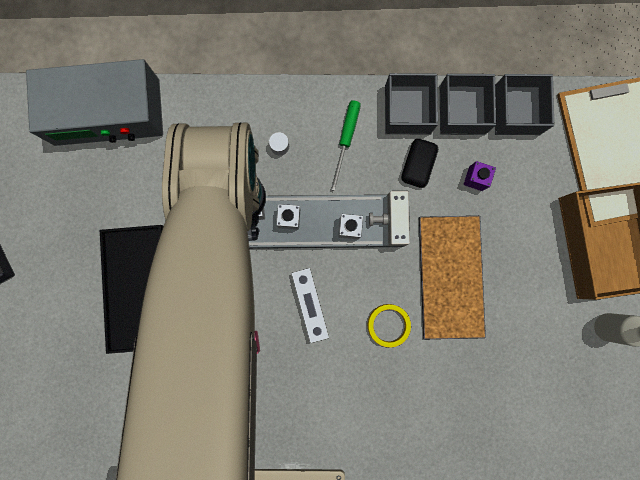

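A is held (43 mm), and the top view shows the bed with two modules left at (288,216) and (351,226). I'll carry A over the tray.

Emit:
move_arm:
  series:
    - {"x": -3.9, "y": -27.6, "z": 2, "rx": 0, "ry": -0.8, "rz": 2.9, "hand": 1}
    - {"x": -3.9, "y": -27.6, "z": 2, "rx": 0, "ry": -0.8, "rz": 2.9, "hand": 1}
    - {"x": -3.9, "y": -27.6, "z": 2, "rx": 0, "ry": -0.8, "rz": 2.9, "hand": 1}
    - {"x": -3.9, "y": -27.6, "z": 2, "rx": 0, "ry": -0.8, "rz": 2.9, "hand": 1}
    - {"x": -3.9, "y": -27.6, "z": 2, "rx": 0, "ry": -0.8, "rz": 2.9, "hand": 1}
    - {"x": -3.9, "y": -27.6, "z": 2, "rx": 0, "ry": -0.8, "rz": 2.9, "hand": 1}
    - {"x": -3.9, "y": -27.6, "z": 2, "rx": 0, "ry": -0.8, "rz": 2.9, "hand": 1}
    - {"x": -3.9, "y": -27.6, "z": 2, "rx": 0, "ry": -0.8, "rz": 2.9, "hand": 1}

```text
time_s: 7.15
eef_pos: [0.5461, 0.347, 0.1562]
eef_rot: [0.999, 0.04, -0.005, 0.001]
contact_force: [0.1, 0.2, -3.1]
gripper_width: 0.0436
```

Run:
```python
from look import *
s,p,W=look("w6",.084,150)
for d in bot.trace(p,"tray")[:1]: print(d["score"],rect(d["region"],p,.022,W))
for d in bot.pinpoint(p,"tray")[:1]: print(d["score"],atz(p,d["pixel"],0,W))
goal(.5508,.3469,.015,4.5)
```

```text
[0.5461 0.347  0.1562] 4.55 t 7.15
461 457 [array([664.5, 185.7]), array([26.9, 78.3]), np.float64(39.8)]
186 454 [array([452.8, 166.5]), array([80.7, 26.2]), np.float64(59.2)]
323 365 [array([552. , 256.2]), array([94.5, 95.9]), np.float64(4.9)]
71 324 [array([354.5, 274.5]), array([278.2, 157.9]), np.float64(38.1)]
497 170 [array([663.8, 333.7]), array([178.9, 392.3]), np.float64(20.1)]
48 8 [array([397. , 476.7]), array([73.7, 12.2]), np.float64(12.3)]
0.78 ((475.8932800292969, 343.5802001953125), (261.0492858886719, 131.22128295898438), 5.088803291320801)
0.68 [0.4759 0.3411 0.    ]
xyz [ 0.43 -0.1  14.26] rot [ 0.   0.4 -0.1] from [0.5477 0.3458 0.1576] t 7.3
```

View pics/w6.png

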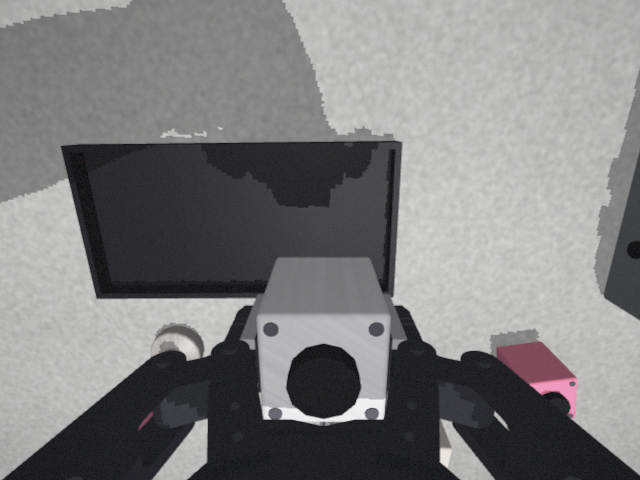

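The tray (62–400, 142–297) lies as computed, with the module upright in the grip. Lowering.

Emit:
move_arm:
  series:
    - {"x": 0.4, "y": -0.2, "z": 4.5, "rx": 0, "ry": 0.4, "rz": 0, "hand": 1}
    - {"x": 0.4, "y": -0.2, "z": 9, "rx": 0, "ry": 0.4, "rz": 0, "hand": 1}
    - {"x": 0.4, "y": -0.2, "z": 12, "rx": 0, "ry": 0.4, "rz": 0, "hand": 1}
    - {"x": 0.4, "y": -0.2, "z": 14, "rx": 0, "ry": 0.4, "rz": 0, "hand": 1}
    - {"x": 0.4, "y": -0.2, "z": 14.2, "rx": 0, "ry": 0.4, "rz": 0, "hand": 1}
    - {"x": 0.4, "y": -0.2, "z": 14.2, "rx": 0, "ry": 0.4, "rz": 0, "hand": -0.5}
    - {"x": 0.4, "y": -0.2, "z": 14.2, "rx": 0, "ry": 0.4, "rz": 0, "hand": -0.5}
    - {"x": 0.4, "y": -0.2, "z": 14.2, "rx": 0, "ry": 0.4, "rz": 0, "hand": -0.5}
    - {"x": 0.4, "y": -0.2, "z": 14.2, "rx": 0, "ry": 0.4, "rz": 0, "hand": -0.5}
    - {"x": 0.4, "y": -0.2, "z": 10, "rx": 0, "ry": 0.4, "rz": 0, "hand": -0.5}
    - {"x": 0.4, "y": -0.2, "z": 5, "rx": 0, "ry": 0.4, "rz": 0, "hand": -0.5}
    - {"x": 0.4, "y": -0.2, "z": 0, "rx": 0, "ry": 0.4, "rz": 0, "hand": -1}
    - {"x": 0.4, "y": -0.2, "z": -3, "rx": 0, "ry": 0.4, "rz": 0, "hand": -1}

```text
time_s: 8.6
eef_pos: [0.5536, 0.3492, 0.1929]
eef_rot: [0.999, 0.038, 0.003, -0.001]
contact_force: [0.5, -1.2, 0.1]
gripper_width: 0.0856
```

Run:
```python
from look import *
s,p,W=look("w7",.059,150)
goal(.6237,.0165,.19,-4)
```

```text
[0.5536 0.3492 0.1929] 4.39 t 8.6
125 470 [array([367. ,  74.6]), array([51.4, 26.3]), np.float64(4.0)]
523 464 [array([782.4, 110.5]), array([28.5, 62.8]), np.float64(34.0)]
338 416 [array([589.9, 158.5]), array([45. , 18.5]), np.float64(4.1)]
318 229 [array([550.6, 347.8]), array([43.3, 42.5]), np.float64(4.3)]
179 132 [array([439.6, 416.7]), array([42. , 10.7]), np.float64(4.4)]
358 220 [array([551.7, 319. ]), array([626.4, 381.6]), np.float64(4.5)]
81 9 [array([382.8, 490. ]), array([77.5, 14.1]), np.float64(4.5)]
xyz [ 4.18 33.81  0.68] rot [-0.3 -0.7  8.4] from [0.556  0.3504 0.1978] t 8.65
```

View pics/w7.png

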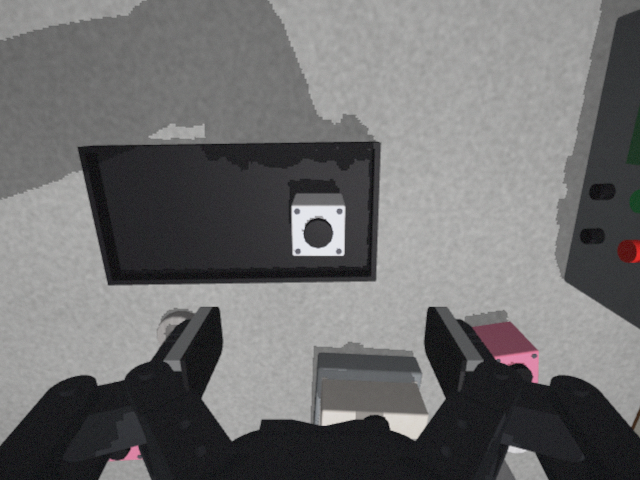

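Module A stands in the tray at (318,230). Next is B at (0.6237, 0.0165), yaw −4°.

Emit:
move_arm:
  series:
    - {"x": 4.2, "y": 33.8, "z": 0.7, "rx": -0.3, "ry": -0.7, "rz": 8.4, "hand": -1}
    - {"x": 4.2, "y": 33.8, "z": 0.7, "rx": -0.3, "ry": -0.7, "rz": 8.4, "hand": -1}
    - {"x": 4.2, "y": 33.8, "z": 0.7, "rx": -0.3, "ry": -0.7, "rz": 8.4, "hand": -1}
    - {"x": 4.2, "y": 33.8, "z": 0.7, "rx": -0.3, "ry": -0.7, "rz": 8.4, "hand": -1}
    - {"x": 4.2, "y": 33.8, "z": 0.7, "rx": -0.3, "ry": -0.7, "rz": 8.4, "hand": -1}
    - {"x": 4.2, "y": 33.8, "z": 0.7, "rx": -0.3, "ry": -0.7, "rz": 8.4, "hand": -1}
    - {"x": 4.2, "y": 33.8, "z": 0.7, "rx": -0.3, "ry": -0.7, "rz": 8.4, "hand": -1}
    - {"x": 4.2, "y": 33.8, "z": 0.7, "rx": -0.3, "ry": -0.7, "rz": 8.4, "hand": -1}
    - {"x": 4.2, "y": 33.8, "z": 0.7, "rx": -0.3, "ry": -0.7, "rz": 8.4, "hand": -1}

```text
time_s: 9.55
eef_pos: [0.6238, 0.0157, 0.1896]
eef_rot: [0.999, -0.036, -0.0, -0.0]
contact_force: [-0.2, 0.3, -1.1]
gripper_width: 0.0854
```

Run:
```python
from look import *
s,p,W=look("w8",.084,150)
goal(.6237,.0165,.038,-4)
```

```text
[0.6238 0.0157 0.1896] -4.13 t 9.55
311 379 [array([ 604.8, -108.8]), array([41. , 42.2]), np.float64(85.9)]
132 280 [array([473.8,  -7.6]), array([124.1,  32.2]), np.float64(15.7)]
323 236 [array([624.,  18.]), array([41.7, 42.1]), np.float64(86.0)]
517 180 [array([762.9,  49.3]), array([33.9, 34. ]), np.float64(72.5)]
526 68 [array([761.5, 120.5]), array([33.4, 33.7]), np.float64(7.3)]
341 15 [array([642.1, 159.7]), array([43.4, 17.1]), np.float64(0.9)]
xyz [ 0.03  0.04 15.16] rot [-0.1  0.  -0. ] from [0.6235 0.0168 0.1896] t 9.6
```

View pics/w8.png

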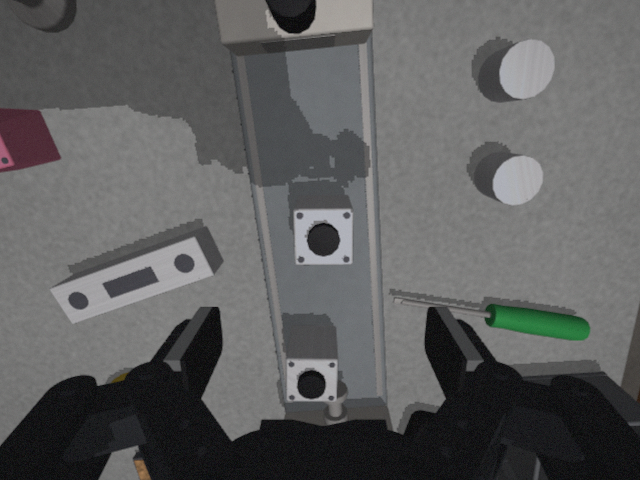

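B shows at (323,236), square to the fingers.

Emit:
move_arm:
  series:
    - {"x": 0, "y": 0, "z": 5, "rx": -0.1, "ry": 0, "rz": 0, "hand": -1}
    - {"x": 0, "y": 0, "z": 10, "rx": -0.1, "ry": 0, "rz": 0, "hand": -1}
    - {"x": 0, "y": 0, "z": 14, "rx": -0.1, "ry": 0, "rz": 0, "hand": -1}
    - {"x": 0, "y": 0, "z": 15.2, "rx": -0.1, "ry": 0, "rz": 0, "hand": -1}
    - {"x": 0, "y": 0, "z": 15.2, "rx": -0.1, "ry": 0, "rz": 0, "hand": -1}
    - {"x": 0, "y": 0, "z": 15.2, "rx": -0.1, "ry": 0, "rz": 0, "hand": 0.5}
    - {"x": 0, "y": 0, "z": 15.2, "rx": -0.1, "ry": 0, "rz": 0, "hand": 1}
    - {"x": 0, "y": 0, "z": 15.2, "rx": -0.1, "ry": 0, "rz": 0, "hand": 1}
    - {"x": 0, "y": 0, "z": 15.2, "rx": -0.1, "ry": 0, "rz": 0, "hand": 1}
    - {"x": 0, "y": 0, "z": 15.2, "rx": -0.1, "ry": 0, "rz": 0, "hand": 1}
    - {"x": 0, "y": 0, "z": 15.2, "rx": -0.1, "ry": 0, "rz": 0, "hand": 1}
    - {"x": 0, "y": 0, "z": 11, "rx": -0.1, "ry": 0, "rz": 0, "hand": 1}
    - {"x": 0, "y": 0, "z": 6, "rx": -0.1, "ry": 0, "rz": 0, "hand": 1}
    - {"x": 0, "y": 0, "z": 1, "rx": -0.1, "ry": 0, "rz": 0, "hand": 1}
    - {"x": 0, "y": 0, "z": 0, "rx": -0.1, "ry": 0, "rz": 0, "hand": 1}

```text
time_s: 11.1
eef_pos: [0.6281, 0.0163, 0.1976]
eef_rot: [0.999, -0.035, 0.006, 0.001]
contact_force: [0.7, -0.4, -0.5]
gripper_width: 0.0433
```

```bash
python3 -c "
from h import *
goal(.476,.3415,.18,5)"
```

```text
xyz [-17.49 -31.37   1.51] rot [ 0.1 -0.7 -9. ] from [0.6281 0.0163 0.1976] t 11.1
```

Emit:
move_arm:
  series:
    - {"x": -17.5, "y": -31.4, "z": 1.5, "rx": 0.1, "ry": -0.7, "rz": -9, "hand": 1}
    - {"x": -17.5, "y": -31.4, "z": 1.5, "rx": 0.1, "ry": -0.7, "rz": -9, "hand": 1}
    - {"x": -17.5, "y": -31.4, "z": 1.5, "rx": 0.1, "ry": -0.7, "rz": -9, "hand": 1}
    - {"x": -17.5, "y": -31.4, "z": 1.5, "rx": 0.1, "ry": -0.7, "rz": -9, "hand": 1}
    - {"x": -17.5, "y": -31.4, "z": 1.5, "rx": 0.1, "ry": -0.7, "rz": -9, "hand": 1}
    - {"x": -17.5, "y": -31.4, "z": 1.5, "rx": 0.1, "ry": -0.7, "rz": -9, "hand": 1}
    - {"x": -17.5, "y": -31.4, "z": 1.5, "rx": 0.1, "ry": -0.7, "rz": -9, "hand": 1}
    - {"x": -17.5, "y": -31.4, "z": 1.5, "rx": 0.1, "ry": -0.7, "rz": -9, "hand": 1}
    - {"x": -17.5, "y": -31.4, "z": 1.5, "rx": 0.1, "ry": -0.7, "rz": -9, "hand": 1}

```text
time_s: 12.0
eef_pos: [0.4745, 0.3428, 0.1793]
eef_rot: [0.999, 0.045, -0.0, 0.001]
contact_force: [0.2, 0.2, -1.6]
gripper_width: 0.0431
```

Run:
```python
from look import *
s,p,W=look("w9",.084,150)
goal(.476,.3415,.015,5)
```

```text
[0.4745 0.3428 0.1793] 5.14 t 12.0
172 472 [array([360.6, 111.8]), array([34.5, 26.4]), np.float64(58.6)]
446 446 [array([601.3, 160.7]), array([14. , 65.7]), np.float64(17.3)]
323 367 [array([484.6, 231.6]), array([103.5, 103.8]), np.float64(5.2)]
420 235 [array([542.3, 354.8]), array([39.3, 39.4]), np.float64(4.5)]
94 294 [array([286.2, 267.6]), array([351.3, 171.3]), np.float64(38.5)]
509 161 [array([606.6, 319.8]), array([202. , 437.9]), np.float64(20.7)]
53 12 [array([311.5, 474.5]), array([90.1, 19.9]), np.float64(15.5)]
xyz [ 0.07 -0.   16.45] rot [0.1 0.  0. ] from [0.4753 0.3417 0.1795] t 12.05
```

View pics/w9.png

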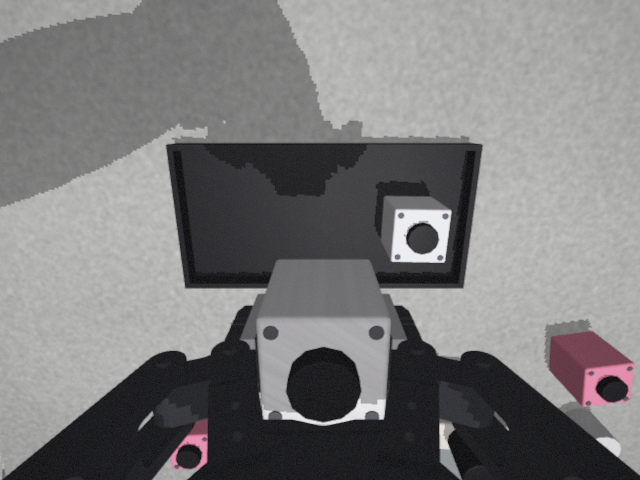

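B is held upright over the tray centre, and A is still at (422,237). Lowering.

Emit:
move_arm:
  series:
    - {"x": 0, "y": 0, "z": 5, "rx": 0, "ry": 0, "rz": 0, "hand": 1}
    - {"x": 0, "y": 0, "z": 10, "rx": 0, "ry": 0, "rz": 0, "hand": 1}
    - {"x": 0, "y": 0, "z": 14, "rx": 0, "ry": 0, "rz": 0, "hand": 1}
    - {"x": 0, "y": 0, "z": 16.2, "rx": 0, "ry": 0, "rz": 0, "hand": 1}
    - {"x": 0, "y": 0, "z": 16.4, "rx": 0, "ry": 0, "rz": 0, "hand": 1}
    - {"x": 0, "y": 0, "z": 16.4, "rx": 0, "ry": 0, "rz": 0, "hand": -0.4}
    - {"x": 0, "y": 0, "z": 16.4, "rx": 0, "ry": 0, "rz": 0, "hand": -0.4}
    - {"x": 0, "y": 0, "z": 16.4, "rx": 0, "ry": 0, "rz": 0, "hand": -0.4}
    - {"x": 0, "y": 0, "z": 16.4, "rx": 0, "ry": 0, "rz": 0, "hand": -0.4}
    - {"x": 0, "y": 0, "z": 12, "rx": 0, "ry": 0, "rz": 0, "hand": -0.4}
    - {"x": 0, "y": 0, "z": 7, "rx": 0, "ry": 0, "rz": 0, "hand": -0.4}
    - {"x": 0, "y": 0, "z": 2, "rx": 0, "ry": 0, "rz": 0, "hand": -1}
    - {"x": 0, "y": 0, "z": -1, "rx": 0, "ry": 0, "rz": 0, "hand": -1}

```text
time_s: 13.35
eef_pos: [0.4771, 0.3427, 0.1945]
eef_rot: [0.999, 0.044, 0.003, -0.001]
contact_force: [0.9, 0.1, -0.2]
gripper_width: 0.0847
```

Run:
```python
from look import *
s,p,W=look("w10",.059,150)
goal(.605,-.1085,.19,-4.5)
```

```text
[0.4771 0.3427 0.1945] 5.03 t 13.35
126 465 [array([292.6,  72.4]), array([50.8, 43.9]), np.float64(4.6)]
414 420 [array([587.8, 151.6]), array([31.4, 31.7]), np.float64(89.8)]
319 231 [array([475.6, 339.5]), array([43., 42.]), np.float64(4.9)]
411 229 [array([550.3, 347.5]), array([43.2, 43. ]), np.float64(4.2)]
351 225 [array([481. , 315.2]), array([617.9, 380.2]), np.float64(7.2)]
xyz [ 8.52 46.19  0.83] rot [-0.3 -0.7  9.5] from [0.4795 0.3441 0.1992] t 13.4
```

View pics/w10.png

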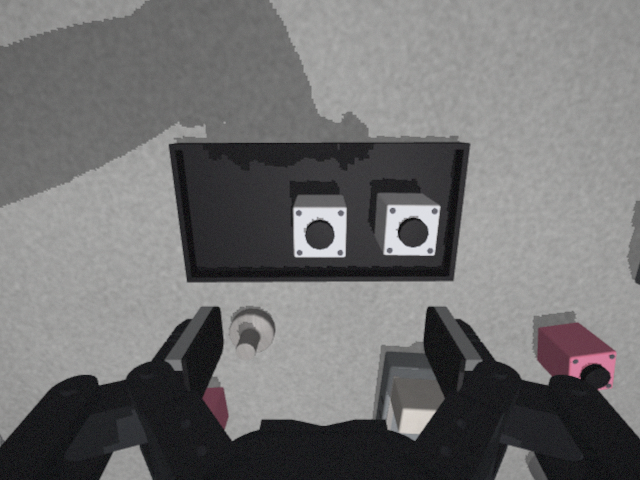

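A and B stand in the tray at (412,231) and (319,232). On to C.

Emit:
move_arm:
  series:
    - {"x": 8.5, "y": 46.2, "z": 0.8, "rx": -0.3, "ry": -0.7, "rz": 9.5, "hand": -1}
    - {"x": 8.5, "y": 46.2, "z": 0.8, "rx": -0.3, "ry": -0.7, "rz": 9.5, "hand": -1}
    - {"x": 8.5, "y": 46.2, "z": 0.8, "rx": -0.3, "ry": -0.7, "rz": 9.5, "hand": -1}
    - {"x": 8.5, "y": 46.2, "z": 0.8, "rx": -0.3, "ry": -0.7, "rz": 9.5, "hand": -1}
    - {"x": 8.5, "y": 46.2, "z": 0.8, "rx": -0.3, "ry": -0.7, "rz": 9.5, "hand": -1}
    - {"x": 8.5, "y": 46.2, "z": 0.8, "rx": -0.3, "ry": -0.7, "rz": 9.5, "hand": -1}
    - {"x": 8.5, "y": 46.2, "z": 0.8, "rx": -0.3, "ry": -0.7, "rz": 9.5, "hand": -1}
    - {"x": 8.5, "y": 46.2, "z": 0.8, "rx": -0.3, "ry": -0.7, "rz": 9.5, "hand": -1}
    - {"x": 8.5, "y": 46.2, "z": 0.8, "rx": -0.3, "ry": -0.7, "rz": 9.5, "hand": -1}
    - {"x": 8.5, "y": 46.2, "z": 0.8, "rx": -0.3, "ry": -0.7, "rz": 9.5, "hand": -1}
    - {"x": 8.5, "y": 46.2, "z": 0.8, "rx": -0.3, "ry": -0.7, "rz": 9.5, "hand": -1}
    - {"x": 8.5, "y": 46.2, "z": 0.8, "rx": -0.3, "ry": -0.7, "rz": 9.5, "hand": -1}

```text
time_s: 14.6
eef_pos: [0.6043, -0.1082, 0.19]
eef_rot: [0.999, -0.039, -0.001, -0.0]
contact_force: [0.2, 0.3, 0.1]
gripper_width: 0.0855
```

Run:
```python
from look import *
s,p,W=look("w11",.084,150)
goal(.605,-.1085,.038,-4.5)
```

```text
[ 0.6043 -0.1082  0.19  ] -4.48 t 14.6
354 346 [array([ 622. , -202.3]), array([103.7,  34.1]), np.float64(1.4)]
323 239 [array([ 604.9, -109.1]), array([42.2, 42.1]), np.float64(85.1)]
101 148 [array([461.3, -30.3]), array([105. ,  32.1]), np.float64(15.8)]
558 14 [array([759.2,  23.4]), array([18.8, 33.8]), np.float64(85.5)]
xyz [ 0.11  0.11 15.2 ] rot [-0.   0.1  0.1] from [ 0.6042 -0.1075  0.19  ] t 14.65
```

View pics/w11.png

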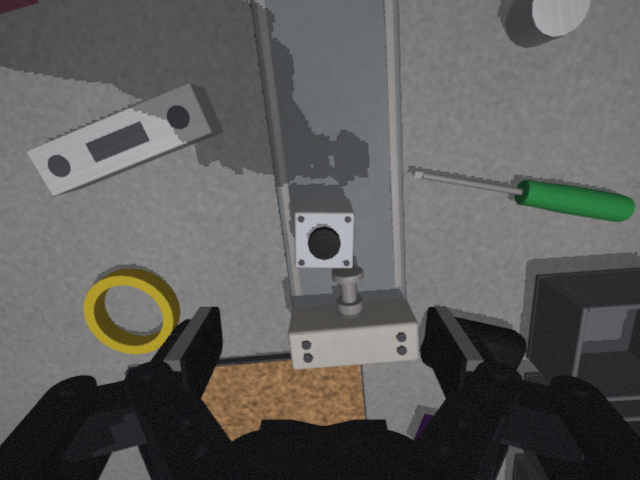

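C is at (323,240), 10 mm from the plunger; the fingers straddle it in x only.

Emit:
move_arm:
  series:
    - {"x": 0.1, "y": 0.1, "z": 5, "rx": 0, "ry": 0, "rz": 0, "hand": -1}
    - {"x": 0.1, "y": 0.1, "z": 10, "rx": 0, "ry": 0, "rz": 0, "hand": -1}
    - {"x": 0.1, "y": 0.1, "z": 14, "rx": 0, "ry": 0, "rz": 0, "hand": -1}
    - {"x": 0.1, "y": 0.1, "z": 15.2, "rx": 0, "ry": 0, "rz": 0, "hand": -1}
    - {"x": 0.1, "y": 0.1, "z": 15.2, "rx": 0, "ry": 0, "rz": 0, "hand": -1}
    - {"x": 0.1, "y": 0.1, "z": 15.2, "rx": 0, "ry": 0, "rz": 0, "hand": 0.5}
    - {"x": 0.1, "y": 0.1, "z": 15.2, "rx": 0, "ry": 0, "rz": 0, "hand": 1}
    - {"x": 0.1, "y": 0.1, "z": 15.2, "rx": 0, "ry": 0, "rz": 0, "hand": 1}
    - {"x": 0.1, "y": 0.1, "z": 15.2, "rx": 0, "ry": 0, "rz": 0, "hand": 1}
    - {"x": 0.1, "y": 0.1, "z": 15.2, "rx": 0, "ry": 0, "rz": 0, "hand": 1}
    - {"x": 0.1, "y": 0.1, "z": 15.2, "rx": 0, "ry": 0, "rz": 0, "hand": 1}
    - {"x": 0.1, "y": 0.1, "z": 11, "rx": 0, "ry": 0, "rz": 0, "hand": 1}
    - {"x": 0.1, "y": 0.1, "z": 6, "rx": 0, "ry": 0, "rz": 0, "hand": 1}
    - {"x": 0.1, "y": 0.1, "z": 1, "rx": 0, "ry": 0, "rz": 0, "hand": 1}
    - {"x": 0.1, "y": 0.1, "z": 0, "rx": 0, "ry": 0, "rz": 0, "hand": 1}

```text
time_s: 16.15
eef_pos: [0.6096, -0.1099, 0.1981]
eef_rot: [0.999, -0.039, 0.006, 0.001]
contact_force: [1.2, -0.2, -1.1]
gripper_width: 0.0436
```

```bash
python3 -c "
from h import *
goal(.4013,.335,.18,5)"
```

```text
xyz [-24.21 -42.75   1.44] rot [ 0.2 -0.7 -9.4] from [ 0.6096 -0.1099  0.1981] t 16.15
```

Emit:
move_arm:
  series:
    - {"x": -24.2, "y": -42.8, "z": 1.4, "rx": 0.2, "ry": -0.7, "rz": -9.4, "hand": 1}
    - {"x": -24.2, "y": -42.8, "z": 1.4, "rx": 0.2, "ry": -0.7, "rz": -9.4, "hand": 1}
    - {"x": -24.2, "y": -42.8, "z": 1.4, "rx": 0.2, "ry": -0.7, "rz": -9.4, "hand": 1}
    - {"x": -24.2, "y": -42.8, "z": 1.4, "rx": 0.2, "ry": -0.7, "rz": -9.4, "hand": 1}
    - {"x": -24.2, "y": -42.8, "z": 1.4, "rx": 0.2, "ry": -0.7, "rz": -9.4, "hand": 1}
    - {"x": -24.2, "y": -42.8, "z": 1.4, "rx": 0.2, "ry": -0.7, "rz": -9.4, "hand": 1}
    - {"x": -24.2, "y": -42.8, "z": 1.4, "rx": 0.2, "ry": -0.7, "rz": -9.4, "hand": 1}
    - {"x": -24.2, "y": -42.8, "z": 1.4, "rx": 0.2, "ry": -0.7, "rz": -9.4, "hand": 1}
    - {"x": -24.2, "y": -42.8, "z": 1.4, "rx": 0.2, "ry": -0.7, "rz": -9.4, "hand": 1}
    - {"x": -24.2, "y": -42.8, "z": 1.4, "rx": 0.2, "ry": -0.7, "rz": -9.4, "hand": 1}
    - {"x": -24.2, "y": -42.8, "z": 1.4, "rx": 0.2, "ry": -0.7, "rz": -9.4, "hand": 1}
    - {"x": -24.2, "y": -42.8, "z": 1.4, "rx": 0.2, "ry": -0.7, "rz": -9.4, "hand": 1}

```text
time_s: 17.35
eef_pos: [0.4006, 0.3357, 0.1799]
eef_rot: [0.999, 0.044, -0.001, 0.0]
contact_force: [0.5, -0.5, -2.4]
gripper_width: 0.0432
```

Run:
```python
from look import *
s,p,W=look("w12",.059,150)
goal(.4013,.335,.015,5)
```

```text
[0.4006 0.3357 0.1799] 5.1 t 17.35
186 455 [array([291. ,  96.6]), array([96.6, 31.6]), np.float64(59.8)]
323 369 [array([412.8, 202.7]), array([113.9, 111.9]), np.float64(5.1)]
418 236 [array([475.2, 339.1]), array([43.2, 42.7]), np.float64(4.9)]
515 234 [array([550. , 347.5]), array([43.2, 43.2]), np.float64(4.0)]
127 273 [array([235.4, 271.7]), array([310.2, 176.6]), np.float64(34.9)]
509 157 [array([545.3, 306.2]), array([224.4, 475.3]), np.float64(20.6)]
75 16 [array([229.2, 470.1]), array([92.5, 19. ]), np.float64(17.5)]
xyz [ 0.04 -0.   16.5 ] rot [0.  0.1 0. ] from [0.4011 0.335  0.18  ] t 17.4
```

View pics/w12.png

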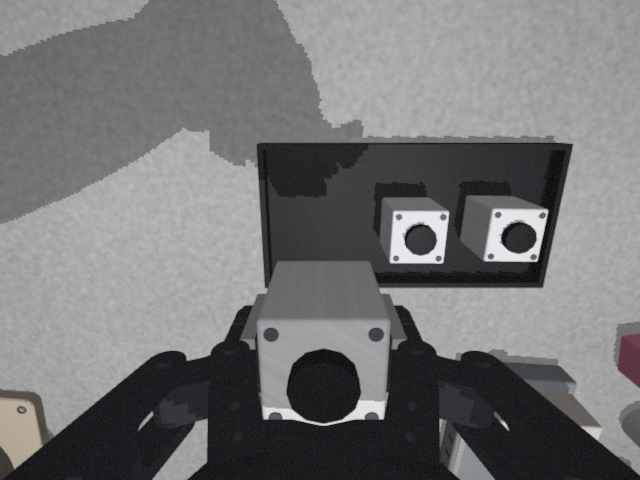

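C is held over the left slot, with the others in place at (418,236) and (515,234).

Emit:
move_arm:
  series:
    - {"x": 0, "y": 0, "z": 5, "rx": 0, "ry": 0, "rz": 0, "hand": 1}
    - {"x": 0, "y": 0, "z": 10, "rx": 0, "ry": 0, "rz": 0, "hand": 1}
    - {"x": 0, "y": 0, "z": 14, "rx": 0, "ry": 0, "rz": 0, "hand": 1}
    - {"x": 0, "y": 0, "z": 16.2, "rx": 0, "ry": 0, "rz": 0, "hand": 1}
    - {"x": 0, "y": 0, "z": 16.4, "rx": 0, "ry": 0, "rz": 0, "hand": 1}
    - {"x": 0, "y": 0, "z": 16.4, "rx": 0, "ry": 0, "rz": 0, "hand": -0.4}
    - {"x": 0, "y": 0, "z": 16.4, "rx": 0, "ry": 0, "rz": 0, "hand": -0.4}
    - {"x": 0, "y": 0, "z": 16.4, "rx": 0, "ry": 0, "rz": 0, "hand": -0.4}
    - {"x": 0, "y": 0, "z": 16.4, "rx": 0, "ry": 0, "rz": 0, "hand": -0.4}
    - {"x": 0, "y": 0, "z": 12, "rx": 0, "ry": 0, "rz": 0, "hand": -0.4}
    - {"x": 0, "y": 0, "z": 7, "rx": 0, "ry": 0, "rz": 0, "hand": -0.4}
    - {"x": 0, "y": 0, "z": 2, "rx": 0, "ry": 0, "rz": 0, "hand": -1}
    - {"x": 0, "y": 0, "z": -1, "rx": 0, "ry": 0, "rz": 0, "hand": -1}

```text
time_s: 18.7
eef_pos: [0.4028, 0.3362, 0.1948]
eef_rot: [0.999, 0.044, 0.002, -0.002]
contact_force: [1.0, 0.5, 0.1]
gripper_width: 0.0849
```

Run:
```python
from look import *
s,p,W=look("w13",.059,150)
goal(.443,-.03,.19,105.8)
print(s["q"])
p=bot.read_camera("top");cv2.imwrite("pics/t2.png",p["img"])
```

```text
[0.4028 0.3362 0.1948] 5.02 t 18.7
319 232 [array([401.1, 332.2]), array([42.9, 42.1]), np.float64(4.9)]
410 231 [array([475.2, 339.5]), array([43.1, 42.1]), np.float64(4.9)]
501 229 [array([550. , 347.5]), array([42.8, 43. ]), np.float64(4.2)]
287 285 [array([417. , 266.2]), array([517.6, 288. ]), np.float64(1.9)]
429 18 [array([466.4, 491.9]), array([13.3, 38.2]), np.float64(64.5)]
391 77 [array([458.3, 458.8]), array([152. ,  88.8]), np.float64(5.0)]
xyz [ 0.55 36.97  0.7 ] rot [-0.7 -0.3 79.2] from [0.4051 0.3377 0.1992] t 18.75
[ 0.5721  0.1184 -0.2997  1.1472  0.0003  2.0553]
```

View pics/w13.png

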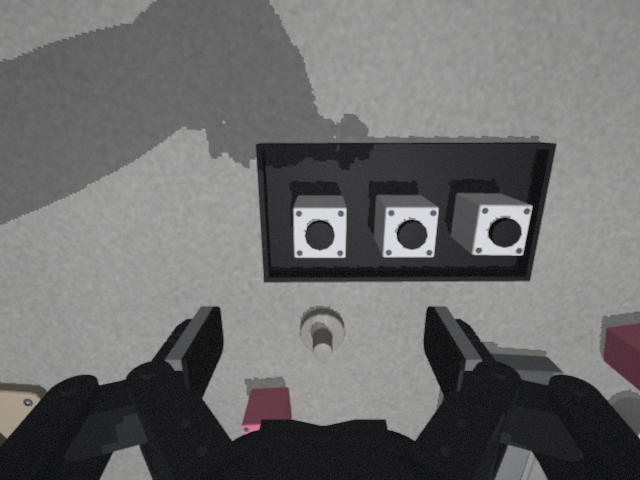

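View pics/t2.png

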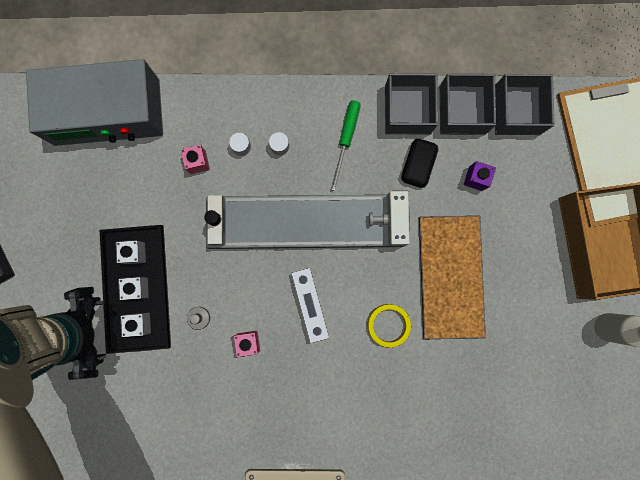

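The tray holds all three modules and the bed is empty. The foot at (198,317) and the other bystanders haven't moved. Next is the bar: the single grey bar at (310,306) with a slot and two discs.

Emit:
move_arm:
  series:
    - {"x": 0.5, "y": 37, "z": 0, "rx": -0.7, "ry": -0.3, "rz": 79.2, "hand": -1}
    - {"x": 0.5, "y": 37, "z": 0, "rx": -0.7, "ry": -0.3, "rz": 79.2, "hand": -1}
    - {"x": 0.5, "y": 37, "z": 0, "rx": -0.7, "ry": -0.3, "rz": 79.2, "hand": -1}
    - {"x": 0.5, "y": 37, "z": 0, "rx": -0.7, "ry": -0.3, "rz": 79.2, "hand": -1}
    - {"x": 0.5, "y": 37, "z": 0, "rx": -0.7, "ry": -0.3, "rz": 79.2, "hand": -1}
    - {"x": 0.5, "y": 37, "z": 0, "rx": -0.7, "ry": -0.3, "rz": 79.2, "hand": -1}
    - {"x": 0.5, "y": 37, "z": 0, "rx": -0.7, "ry": -0.3, "rz": 79.2, "hand": -1}
    - {"x": 0.5, "y": 37, "z": 0, "rx": -0.7, "ry": -0.3, "rz": 79.2, "hand": -1}
    - {"x": 0.5, "y": 37, "z": 0, "rx": -0.7, "ry": -0.3, "rz": 79.2, "hand": -1}
    - {"x": 0.5, "y": 37, "z": 0, "rx": -0.7, "ry": -0.3, "rz": 79.2, "hand": -1}
    - {"x": 0.5, "y": 37, "z": 0, "rx": -0.7, "ry": -0.3, "rz": 79.2, "hand": -1}
    - {"x": 0.5, "y": 37, "z": 0, "rx": -0.7, "ry": -0.3, "rz": 79.2, "hand": -1}
    - {"x": 0.5, "y": 37, "z": 0, "rx": -0.7, "ry": -0.3, "rz": 79.2, "hand": -1}

```text
time_s: 20.1
eef_pos: [0.4418, -0.0304, 0.1941]
eef_rot: [0.798, -0.603, -0.001, 0.001]
contact_force: [-0.6, 1.0, 0.9]
gripper_width: 0.0855
```

Run:
```python
from look import *
s,p,W=look("w14",.036,140)
print(s["q"])
for d in bot.trace(p,"bar")[:2]: print(d["score"],rect(d["region"],p,.036,W))
for d in bot.pinpoint(p,"bar")[:2]: print(d["score"],atz(p,d["pixel"],0,W))
goal(.443,-.03,.004,105.8)
```

```text
[ 0.4418 -0.0304  0.1941] -74.12 t 20.1
322 203 [array([443.5, -28. ]), array([148.4,  39.2]), np.float64(15.8)]
395 70 [array([572.2, -54. ]), array([  4.9, 146.8]), np.float64(0.8)]
624 100 [array([ 601.6, -225.7]), array([74.6, 32.7]), np.float64(31.5)]
[-0.2146 -0.024  -0.4518  1.1446 -0.0005  2.6499]
0.85 ((443.3946533203125, -28.121856689453125), (150.19439697265625, 41.40424346923828), 15.891185760498047)
0.7 [ 0.4437 -0.0289 -0.    ]
xyz [-0.01 -0.13 19.04] rot [0.1 0.  0.1] from [ 0.442  -0.0304  0.1944] t 20.25
```

View pics/w14.png

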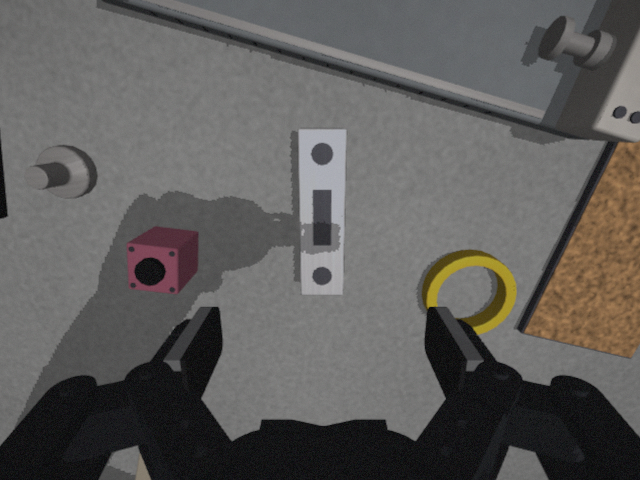

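The bar shows at (322,210) between the fingers. Gripping at its middle.

Emit:
move_arm:
  series:
    - {"x": -0.1, "y": -0.2, "z": 5, "rx": 0.1, "ry": 0, "rz": 0, "hand": -1}
    - {"x": -0.1, "y": -0.2, "z": 10, "rx": 0.1, "ry": 0, "rz": 0, "hand": -1}
    - {"x": -0.1, "y": -0.2, "z": 15, "rx": 0.1, "ry": 0, "rz": 0, "hand": -1}
    - {"x": -0.1, "y": -0.2, "z": 18, "rx": 0.1, "ry": 0, "rz": 0, "hand": -1}
    - {"x": -0.1, "y": -0.2, "z": 19, "rx": 0.1, "ry": 0, "rz": 0, "hand": -1}
    - {"x": -0.1, "y": -0.2, "z": 19, "rx": 0.1, "ry": 0, "rz": 0, "hand": -1}
    - {"x": -0.1, "y": -0.2, "z": 19, "rx": 0.1, "ry": 0, "rz": 0, "hand": 0.5}
    - {"x": -0.1, "y": -0.2, "z": 19, "rx": 0.1, "ry": 0, "rz": 0, "hand": 1}
    - {"x": -0.1, "y": -0.2, "z": 19, "rx": 0.1, "ry": 0, "rz": 0, "hand": 1}
    - {"x": -0.1, "y": -0.2, "z": 19, "rx": 0.1, "ry": 0, "rz": 0, "hand": 1}
    - {"x": -0.1, "y": -0.2, "z": 19, "rx": 0.1, "ry": 0, "rz": 0, "hand": 1}
    - {"x": -0.1, "y": -0.2, "z": 19, "rx": 0.1, "ry": 0, "rz": 0, "hand": 1}

```text
time_s: 21.45
eef_pos: [0.4454, -0.0292, 0.0062]
eef_rot: [0.798, -0.603, 0.002, -0.001]
contact_force: [-0.8, 0.0, 5.8]
gripper_width: 0.0391
```

```bash
python3 -c "
from h import *
goal(.4433,-.0285,.20,105.8)"
```

```text
xyz [ -0.1    0.1  -19.38] rot [-0.2 -0.1  0.1] from [ 0.4454 -0.0292  0.0062] t 21.45
```

Emit:
move_arm:
  series:
    - {"x": 0, "y": 0, "z": -3, "rx": 0, "ry": 0, "rz": 0, "hand": 1}
    - {"x": 0, "y": 0, "z": -7, "rx": 0, "ry": 0, "rz": 0, "hand": 1}
    - {"x": 0, "y": 0, "z": -12, "rx": 0, "ry": 0, "rz": 0, "hand": 1}
    - {"x": 0, "y": 0, "z": -17, "rx": 0, "ry": 0, "rz": 0, "hand": 1}
    - {"x": 0, "y": 0, "z": -21, "rx": 0, "ry": 0, "rz": 0, "hand": 1}
    - {"x": 0, "y": 0, "z": -21, "rx": 0, "ry": 0, "rz": 0, "hand": 1}

```text
time_s: 22.05
eef_pos: [0.4489, -0.0301, 0.2231]
eef_rot: [0.798, -0.603, 0.008, -0.004]
contact_force: [2.2, -0.5, -2.2]
gripper_width: 0.0392
```

```bash
python3 -c "
from h import *
print(bot.get_state()['gripper_width'])
goal(.600,0.00,.22,1.4)"
```

```text
0.03922336157183227
xyz [  1.23 -15.35   0.56] rot [ -0.5  -1.  -75.5] from [ 0.4489 -0.0301  0.2231] t 22.05
```

Emit:
move_arm:
  series:
    - {"x": 0.3, "y": -3.8, "z": 0.5, "rx": -0.1, "ry": -0.2, "rz": -8, "hand": 1}
    - {"x": 0.5, "y": -6, "z": 0.5, "rx": -0.2, "ry": -0.4, "rz": -16, "hand": 1}
    - {"x": 0.7, "y": -8, "z": 0.5, "rx": -0.3, "ry": -0.6, "rz": -24, "hand": 1}
    - {"x": 0.9, "y": -10, "z": 0.5, "rx": -0.4, "ry": -0.8, "rz": -32, "hand": 1}
    - {"x": 1, "y": -12, "z": 0.5, "rx": -0.5, "ry": -1, "rz": -40, "hand": 1}
    - {"x": 1.2, "y": -15.3, "z": 0.5, "rx": -0.5, "ry": -1, "rz": -48, "hand": 1}
    - {"x": 1.2, "y": -15.3, "z": 0.5, "rx": -0.5, "ry": -1, "rz": -56, "hand": 1}
    - {"x": 1.2, "y": -15.3, "z": 0.5, "rx": -0.5, "ry": -1, "rz": -64, "hand": 1}
    - {"x": 1.2, "y": -15.3, "z": 0.5, "rx": -0.5, "ry": -1, "rz": -72, "hand": 1}
    - {"x": 1.2, "y": -15.3, "z": 0.5, "rx": -0.5, "ry": -1, "rz": -75.5, "hand": 1}
    - {"x": 1.2, "y": -15.3, "z": 0.5, "rx": -0.5, "ry": -1, "rz": -75.5, "hand": 1}
    - {"x": 1.2, "y": -15.3, "z": 0.5, "rx": -0.5, "ry": -1, "rz": -75.5, "hand": 1}

```text
time_s: 23.25
eef_pos: [0.5985, 0.0003, 0.2193]
eef_rot: [1.0, 0.011, -0.001, -0.0]
contact_force: [0.8, -0.8, -3.9]
gripper_width: 0.039
```

Run:
```python
from look import *
s,p,W=look("w15",.076,140)
print(s["gripper_width"])
for d in bot.trace(p,"bar")[:1]: print(d["score"],d["extent"],rect(d["region"],p,s["eef_pos"][2]-.006+.036,W))
t=bot.read_camera("top");cv2.imwrite("pics/t3.png",t["img"])
```

```text
[0.5985 0.0003 0.2193] 1.29 t 23.25
326 399 [array([ 603.1, -176.7]), array([106.5,  70. ]), np.float64(11.3)]
532 175 [array([765.5,  45.4]), array([35.6, 36.2]), np.float64(10.6)]
371 187 [array([634.8,  24.7]), array([24.9, 77.9]), np.float64(1.6)]
551 74 [array([764.1, 119.9]), array([35.6, 35.9]), np.float64(52.9)]
396 164 [array([656.3,  36.6]), array([  4.7, 210.8]), np.float64(1.1)]
356 9 [array([617.8, 157.9]), array([94.1, 12.2]), np.float64(1.3)]
0.03898514113951754
0.9 [259.2, 141.2, 386.9, 427.1] ((598.4605712890625, 20.415874481201172), (39.778770446777344, 110.95059967041016), 1.4431709051132202)
```

View pics/w15.png

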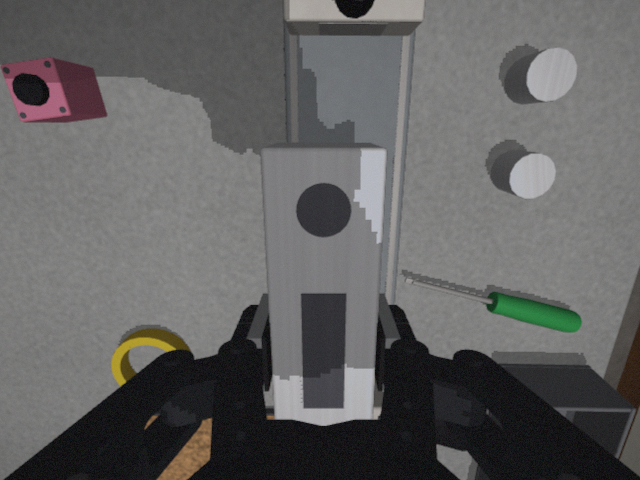

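View pics/t3.png

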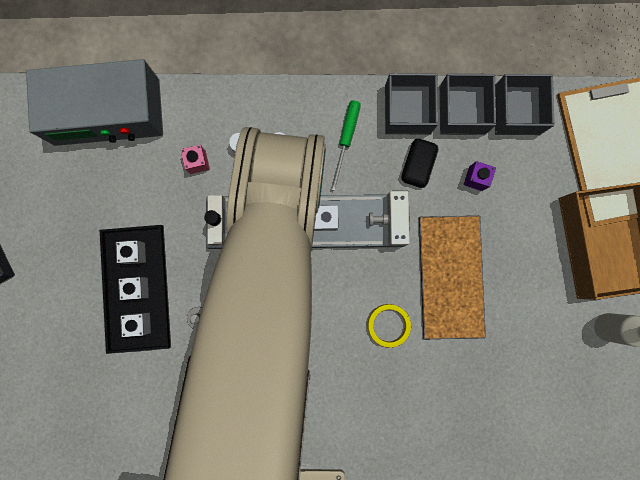

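The bar is held by its middle, lengthwise along the bed. Now I'll refine the gauge pose from the unobstructed top picture.

Run:
```python
from h import *
v=cv2.imread("pics/t2.png"); a=v[185:260,345:420]; b=v[185:260,195:270]
cv2.imwrite("pics/g1.png",np.hstack([cv2.resize(x,None,fx=5.3,fy=5.3,interpolation=cv2.INTER_NEAREST) for x in (b,a)]))
```

```text
(no output)
```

View pics/g1.png

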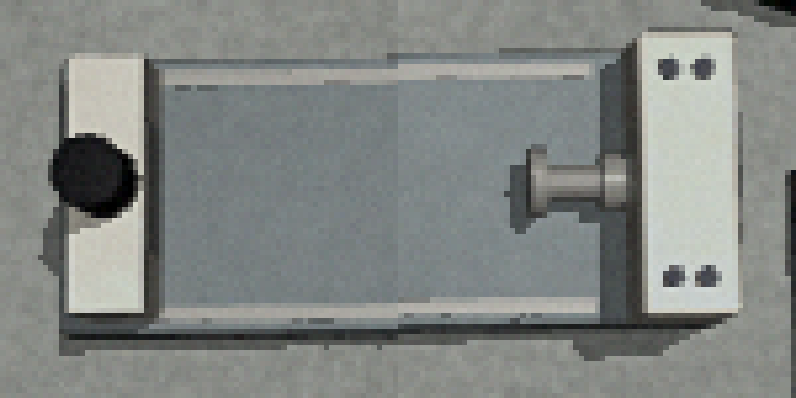

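Run:
```python
from h import *
p=bot.read_camera("top")
for n,q,z in [("disc face",(369.2,219.1),.048),("face@top",(369.2,214),.062),("jaw front top",(222.4,220),.0745),("jaw t",(222,195.8),.0745),("jaw b",(222,244.2),.0745),("anvil front top",(391,191.2),.076),("anvil front bot",(391.5,244),.076),("rail top L",(226,200),.031),("rail top R",(380,198.5),.031),("rail bot L",(226,244.5),.031),("rail bot R",(380,242.5),.031)]: print(n,atz(p,q,z))
goal(.6205,-.067,.036,1.4)
```

```text
disc face [ 0.621  -0.1528  0.048 ]
face@top [ 0.6298 -0.1514  0.062 ]
jaw front top [0.6137 0.147  0.0745]
jaw t [0.6631 0.1489 0.0745]
jaw b [0.5645 0.1468 0.0745]
anvil front top [ 0.6749 -0.1942  0.076 ]
anvil front bot [ 0.5674 -0.1948  0.076 ]
rail top L [0.6613 0.1476 0.031 ]
rail top R [ 0.667  -0.1774  0.031 ]
rail bot L [0.5672 0.1456 0.031 ]
rail bot R [ 0.5739 -0.1771  0.031 ]
xyz [ 1.98  6.77 18.43] rot [-0.   0.  -0.1] from [0.5992 0.0002 0.2204] t 23.45
```

Plunger face at y≈−0.152, and the bed centre line is at x≈0.618. The jaw face at y≈0.147 suggests the jaw starts about 10 mm short of its stop. I'll lay the bar with its centre at (0.6185, −0.069).

Emit:
move_arm:
  series:
    - {"x": 1.9, "y": 5, "z": 0, "rx": 0, "ry": 0, "rz": 0, "hand": 1}
    - {"x": 1.9, "y": 6.9, "z": 5, "rx": 0, "ry": 0, "rz": 0.2, "hand": 1}
    - {"x": 1.9, "y": 6.9, "z": 10, "rx": 0, "ry": 0, "rz": 0.2, "hand": 1}
    - {"x": 1.9, "y": 6.9, "z": 14, "rx": 0, "ry": 0, "rz": 0.2, "hand": 1}
    - {"x": 1.9, "y": 6.9, "z": 14, "rx": 0, "ry": 0, "rz": 0.2, "hand": 1}

```text
time_s: 23.95
eef_pos: [0.6128, -0.0673, 0.073]
eef_rot: [1.0, 0.009, -0.008, -0.002]
contact_force: [-2.0, 0.4, -3.5]
gripper_width: 0.0391
```

Run:
```python
from look import *
s,p,W=look("w16",.076,140)
print(s["gripper_width"],s["contact_force"])
t=bot.read_camera("top");cv2.imwrite("pics/t4.png",cv2.resize(t["img"][170:270,200:420],None,fx=3.6,fy=3.6))
goal(.6185,-.069,.037,1.1)
```

```text
[ 0.6128 -0.0673  0.073 ] 1.08 t 23.95
327 398 [array([ 613.9, -110.9]), array([48.6, 37.2]), np.float64(2.0)]
377 189 [array([633.1, -13.6]), array([ 6.3, 37.1]), np.float64(0.7)]
430 166 [array([653.5, -12.7]), array([  4.2, 131.8]), np.float64(1.0)]
0.03914181050853842 [-2.0112  0.3512 -3.5278]
xyz [-0.05  0.08  4.31] rot [-0.   0.2  0. ] from [ 0.6191 -0.0682  0.0801] t 24.05
```

View pics/w16.png

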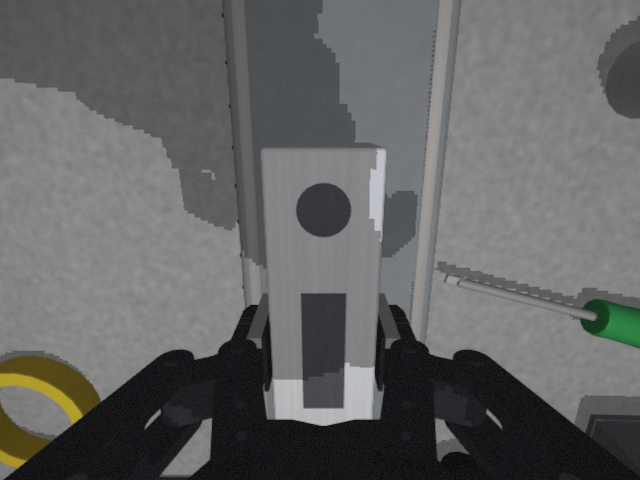

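View pics/t4.png

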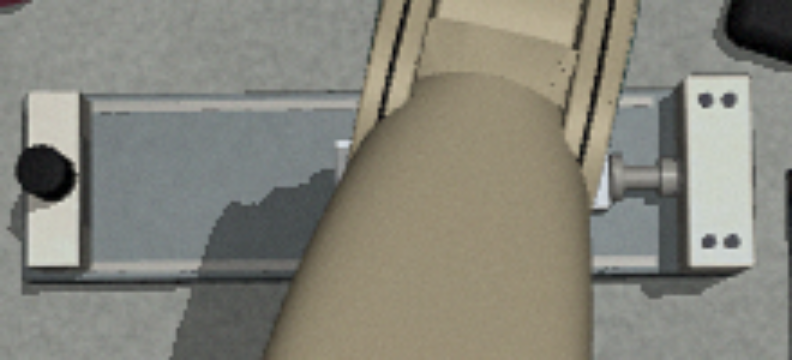

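The bar sits centred between the rails and its end shows just clear of the plunger disc. Lowering and releasing.

Emit:
move_arm:
  series:
    - {"x": 0, "y": 0, "z": 2, "rx": 0, "ry": 0.2, "rz": 0, "hand": 1}
    - {"x": 0, "y": 0, "z": 3.5, "rx": 0, "ry": 0.2, "rz": 0, "hand": 1}
    - {"x": 0, "y": 0, "z": 4.2, "rx": 0, "ry": 0.2, "rz": 0, "hand": 1}
    - {"x": 0, "y": 0, "z": 4.3, "rx": 0, "ry": 0.2, "rz": 0, "hand": 1}
    - {"x": 0, "y": 0, "z": 4.3, "rx": 0, "ry": 0.2, "rz": 0, "hand": -0.4}
    - {"x": 0, "y": 0, "z": 4.3, "rx": 0, "ry": 0.2, "rz": 0, "hand": -0.4}
    - {"x": 0, "y": 0, "z": 4.3, "rx": 0, "ry": 0.2, "rz": 0, "hand": -0.4}
    - {"x": 0, "y": 0, "z": 4.3, "rx": 0, "ry": 0.2, "rz": 0, "hand": -0.4}
    - {"x": 0, "y": 0, "z": 0, "rx": 0, "ry": 0.2, "rz": 0, "hand": -0.4}
    - {"x": 0, "y": 0, "z": -5, "rx": 0, "ry": 0.2, "rz": 0, "hand": -1}
    - {"x": 0, "y": 0, "z": -10, "rx": 0, "ry": 0.2, "rz": 0, "hand": -1}
    - {"x": 0, "y": 0, "z": -13, "rx": 0, "ry": 0.2, "rz": 0, "hand": -1}

```text
time_s: 25.25
eef_pos: [0.6215, -0.0687, 0.2154]
eef_rot: [1.0, 0.01, 0.004, 0.0]
contact_force: [0.5, 0.5, 0.1]
gripper_width: 0.0856
```

Run:
```python
from look import *
s,p,W=look("w17",.066,140)
goal(.610,.168,.21,91.2)
print(s["q"])
```

```text
[ 0.6215 -0.0687  0.2154] 1.13 t 25.25
320 366 [array([ 622.7, -215.3]), array([111.1,  36.5]), np.float64(1.4)]
319 238 [array([620. , -84.6]), array([ 39.2, 116.1]), np.float64(1.1)]
521 91 [array([772.9,  38.8]), array([36.8, 36.6]), np.float64(49.2)]
371 170 [array([661.5, -38. ]), array([  4.7, 203.7]), np.float64(1.1)]
xyz [ -0.94 -23.75   0.94] rot [-0.5 -0.8 89.9] from [ 0.624  -0.0692  0.2202] t 25.3
[-0.2138  0.2801 -0.0555  1.2279  0.0008  1.3372]
```

View pics/w17.png

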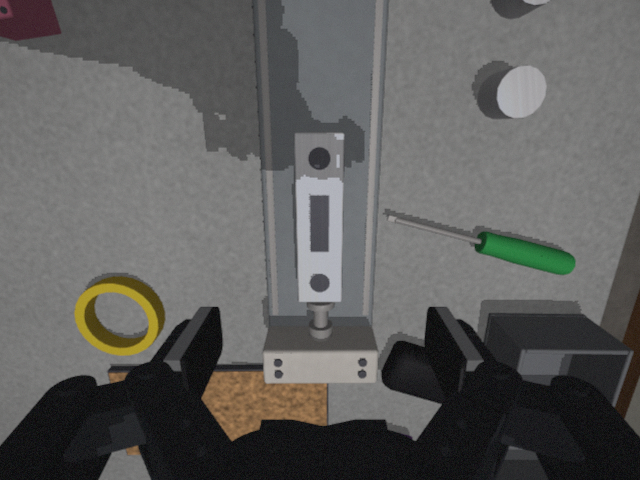

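The bar lies straight on the bed, (294–344, 133–301), with its end just short of the plunger. On to the knob, with the fingers turned 90°.

Emit:
move_arm:
  series:
    - {"x": -0.9, "y": -23.8, "z": 0.9, "rx": 0, "ry": 0, "rz": -90, "hand": -1}
    - {"x": -0.9, "y": -23.8, "z": 0.9, "rx": 0, "ry": 0, "rz": -90, "hand": -1}
    - {"x": -0.9, "y": -23.8, "z": 0.9, "rx": 0, "ry": 0, "rz": -90, "hand": -1}
    - {"x": -0.9, "y": -23.8, "z": 0.9, "rx": 0, "ry": 0, "rz": -90, "hand": -1}
    - {"x": -0.9, "y": -23.8, "z": 0.9, "rx": 0, "ry": 0, "rz": -90, "hand": -1}
    - {"x": -0.9, "y": -23.8, "z": 0.9, "rx": 0, "ry": 0, "rz": -90, "hand": -1}
    - {"x": -0.9, "y": -23.8, "z": 0.9, "rx": 0, "ry": 0, "rz": -90, "hand": -1}
    - {"x": -0.9, "y": -23.8, "z": 0.9, "rx": 0, "ry": 0, "rz": -90, "hand": -1}
    - {"x": -0.9, "y": -23.8, "z": 0.9, "rx": 0, "ry": 0, "rz": -90, "hand": -1}
    - {"x": -0.9, "y": -23.8, "z": 0.9, "rx": 0, "ry": 0, "rz": -90, "hand": -1}
    - {"x": -0.9, "y": -23.8, "z": 0.9, "rx": 0, "ry": 0, "rz": -90, "hand": -1}
    - {"x": -0.9, "y": -23.8, "z": 0.9, "rx": 0, "ry": 0, "rz": -90, "hand": -1}
    - {"x": -0.9, "y": -23.8, "z": 0.9, "rx": 0, "ry": 0, "rz": -90, "hand": -1}

```text
time_s: 26.6
eef_pos: [0.6104, 0.1685, 0.2104]
eef_rot: [0.701, 0.713, 0.004, 0.006]
contact_force: [-0.1, -0.3, 0.1]
gripper_width: 0.0851
```

Run:
```python
from look import *
s,p,W=look("w18",.0745,140)
for d in bot.pinpoint(p,"jaw_knob")[:2]: print(d["score"],d["pixel"],atz(p,d["pixel"],.0935,W))
for d in bot.trace(p,"bar")[:2]: print(d["score"],rect(d["region"],p,.066,W))
goal(.614,.165,.08,91)
```

```text
[0.6104 0.1685 0.2104] 91.04 t 26.6
277 372 [array([758.8, 127.4]), array([40. , 41.9]), np.float64(72.6)]
218 263 [array([646.7,  76.3]), array([  4.6, 149.6]), np.float64(1.1)]
311 277 [array([660.4, 154.1]), array([37.6, 67.4]), np.float64(25.9)]
478 228 [array([612.5, 293.3]), array([48.1, 29.2]), np.float64(88.5)]
64 226 [array([616.1, -45.4]), array([ 37.7, 112.2]), np.float64(1.1)]
205 166 [array([565.5,  67.9]), array([  5.4, 171.4]), np.float64(1.1)]
555 157 [array([549.4, 337.6]), array([40.4, 39.6]), np.float64(4.3)]
577 42 [array([476.8, 343.7]), array([40.7, 14.3]), np.float64(11.0)]
0.63 [318.5, 240.8] [0.618  0.1658 0.0935]
0.64 ((614.8599853515625, -42.863983154296875), (46.361427307128906, 133.9952850341797), 1.0972492694854736)
0.48 ((718.9520263671875, -51.65315628051758), (25.425268173217773, 116.49533081054688), 77.05415344238281)
xyz [-0.33  0.16 13.04] rot [0.8 0.1 0.1] from [0.6104 0.1685 0.2104] t 26.75
```

View pics/w18.png

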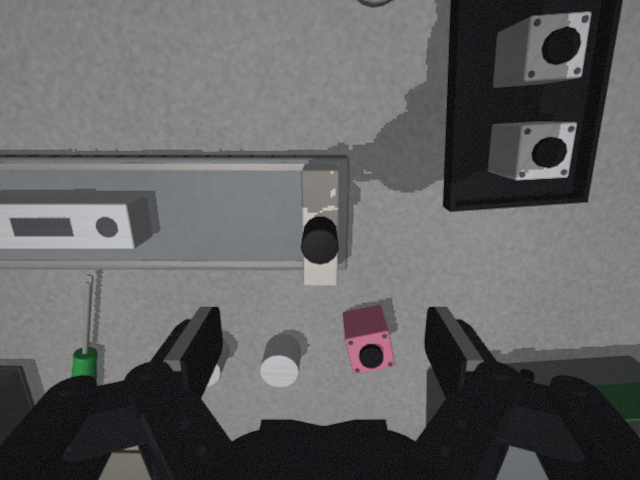

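The knob is at (319,245) between the fingers and the jaw is at (302–338). Going down and gripping the knob.

Emit:
move_arm:
  series:
    - {"x": -0.4, "y": 0.4, "z": 5, "rx": 0.8, "ry": 0.1, "rz": 0, "hand": -1}
    - {"x": -0.4, "y": 0.4, "z": 10, "rx": 0.8, "ry": 0.1, "rz": 0, "hand": -1}
    - {"x": -0.4, "y": 0.4, "z": 12.5, "rx": 0.8, "ry": 0.1, "rz": 0, "hand": -1}
    - {"x": -0.4, "y": 0.4, "z": 12.8, "rx": 0.8, "ry": 0.1, "rz": 0, "hand": -1}
    - {"x": -0.4, "y": 0.4, "z": 12.8, "rx": 0.8, "ry": 0.1, "rz": 0, "hand": 0}
    - {"x": -0.4, "y": 0.4, "z": 12.8, "rx": 0.8, "ry": 0.1, "rz": 0, "hand": 0.3}
    - {"x": -0.4, "y": 0.4, "z": 12.8, "rx": 0.8, "ry": 0.1, "rz": 0, "hand": 1}
    - {"x": -0.4, "y": 0.4, "z": 12.8, "rx": 0.8, "ry": 0.1, "rz": 0, "hand": 1}
    - {"x": -0.4, "y": 0.4, "z": 12.8, "rx": 0.8, "ry": 0.1, "rz": 0, "hand": 1}
    - {"x": -0.4, "y": 0.4, "z": 12.8, "rx": 0.8, "ry": 0.1, "rz": 0, "hand": 1}

```text
time_s: 27.75
eef_pos: [0.618, 0.1647, 0.0849]
eef_rot: [0.7, 0.714, 0.002, 0.002]
contact_force: [-1.6, 0.4, 6.4]
gripper_width: 0.0262
```

Run:
```python
from look import *
s,p,W=look("w19",.0745,140)
print(s["contact_force"],s["gripper_width"])
t=bot.read_camera("top");cv2.imwrite("pics/t5.png",cv2.resize(t["img"][170:270,200:420],None,fx=3.6,fy=3.6))
```

```text
[0.618  0.1647 0.0849] 91.09 t 27.75
445 454 [array([717.5, 237.5]), array([40.6,  8.6]), np.float64(40.4)]
207 447 [array([712.3, 103.8]), array([ 8.4, 36.5]), np.float64(53.0)]
320 393 [array([673.2, 164.1]), array([44. , 41.2]), np.float64(2.2)]
93 362 [array([663.6,  63.8]), array([ 43.3, 126. ]), np.float64(1.1)]
143 329 [array([637. ,  68.7]), array([  4. , 123.1]), np.float64(1.1)]
4 302 [array([619.9,  13.8]), array([ 6.6, 27.2]), np.float64(75.0)]
515 308 [array([630.8, 254. ]), array([140.1,  97.7]), np.float64(81.8)]
244 201 [array([566.7, 105.5]), array([157. ,  35.7]), np.float64(76.2)]
256 80 [array([523.4, 123.1]), array([ 56.6, 178.7]), np.float64(1.1)]
[-1.5875  0.3788  6.3964] 0.026156877736550507
```

View pics/w19.png

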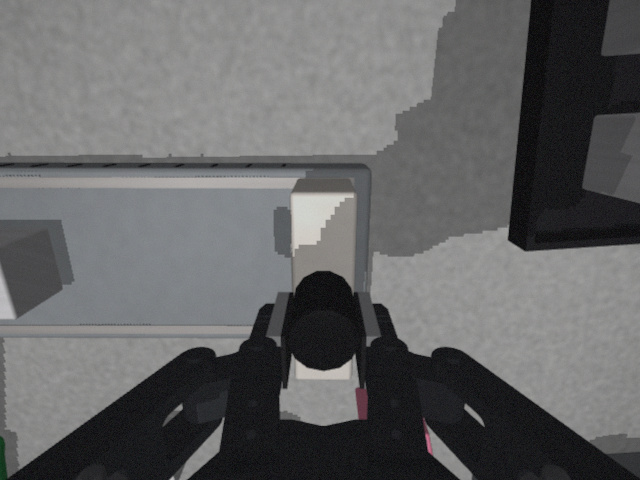

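View pics/t5.png

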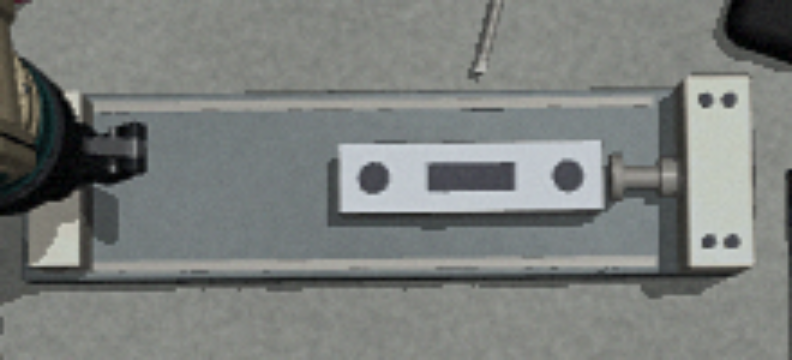

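The knob is gripped between the pads, and the bar lies free with about 140 mm of clear bed to the jaw. Sliding the jaw 13 cm first.

Emit:
move_arm:
  series:
    - {"x": -1, "y": 0, "z": 0, "rx": 0, "ry": 0, "rz": 0, "hand": 1}
    - {"x": -2.5, "y": 0, "z": 0, "rx": 0, "ry": 0, "rz": 0, "hand": 1}
    - {"x": -4, "y": 0, "z": 0, "rx": 0, "ry": 0, "rz": 0, "hand": 1}
    - {"x": -5.5, "y": 0, "z": 0, "rx": 0, "ry": 0, "rz": 0, "hand": 1}
    - {"x": -7, "y": 0, "z": 0, "rx": 0, "ry": 0, "rz": 0, "hand": 1}
    - {"x": -8.5, "y": 0, "z": 0, "rx": 0, "ry": 0, "rz": 0, "hand": 1}
    - {"x": -10, "y": 0, "z": 0, "rx": 0, "ry": 0, "rz": 0, "hand": 1}
    - {"x": -11, "y": 0, "z": 0, "rx": 0, "ry": 0, "rz": 0, "hand": 1}
    - {"x": -12, "y": 0, "z": 0, "rx": 0, "ry": 0, "rz": 0, "hand": 1}
    - {"x": -12.6, "y": 0, "z": 0, "rx": 0, "ry": 0, "rz": 0, "hand": 1}
    - {"x": -13, "y": 0, "z": 0, "rx": 0, "ry": 0, "rz": 0, "hand": 1}
    - {"x": -13, "y": 0, "z": 0, "rx": 0, "ry": 0, "rz": 0, "hand": 1}
    - {"x": -13, "y": 0, "z": 0, "rx": 0, "ry": 0, "rz": 0, "hand": 1}

```text
time_s: 29.15
eef_pos: [0.6202, 0.0341, 0.0849]
eef_rot: [0.7, 0.714, 0.001, 0.002]
contact_force: [-3.2, -2.3, 2.1]
gripper_width: 0.0265
```

```bash
cat > fine.py <<'E'
from h import *
import sys
n=sys.argv[1]
s=bot.get_state(); print(s["eef_pos"],round(yaw(),2),"F",s["contact_force"],"w",s["gripper_width"],"t",s["time_s"])
p=bot.read_camera("wrist"); t=bot.read_camera("top")
cv2.imwrite(f"pics/{n}w.png",p["img"])
cv2.imwrite(f"pics/{n}t.png",cv2.resize(t["img"][170:270,260:420],None,fx=5,fy=5,interpolation=cv2.INTER_CUBIC))
E
python3 fine.py f1
```

```text
[0.6202 0.0341 0.0849] 91.07 F [-3.1853 -2.3494  2.0788] w 0.026530631711729227 t 29.15
```

View pics/f1t.png

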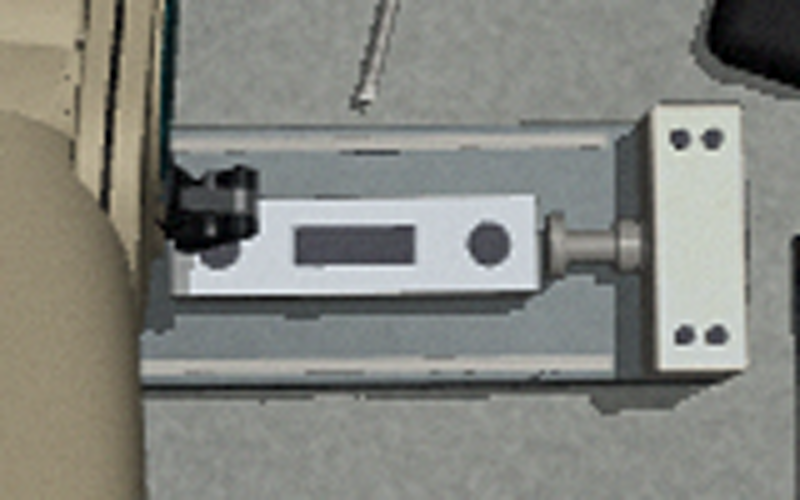

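View pics/f1w.png

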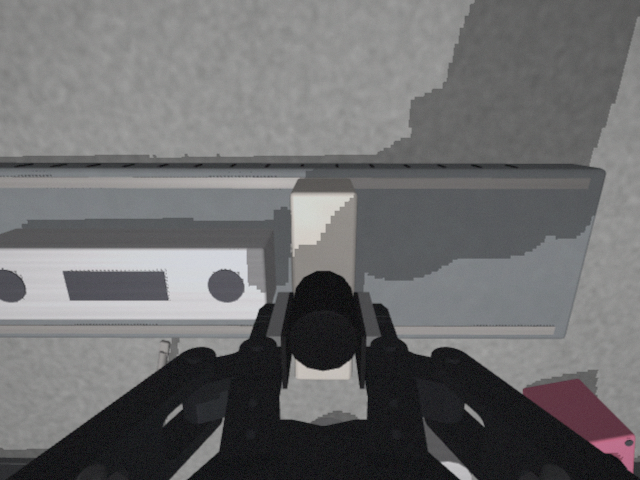

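The jaw is about 12 mm short of the bar, and the bar is still clear of the plunger disc at (555,245). Working out the gaps.

Run:
```python
from h import *
t=bot.read_camera("top")
print("bar right end",atz(t,(260+540/5,170+245/5),.066)[1],"disc",atz(t,(260+547/5,219),.048)[1],atz(t,(260+547/5,219),.058)[1])
print("anvil front",atz(t,(260+655/5,219),.076)[1])
```

```text
bar right end -0.1485270778110852 disc -0.15322297931458645 -0.15220045445537747
anvil front -0.19401824308122623
```

Emit:
move_arm:
  series:
    - {"x": -0.4, "y": 0, "z": 0, "rx": 0, "ry": 0, "rz": 0, "hand": 1}
    - {"x": -0.8, "y": 0, "z": 0, "rx": 0, "ry": 0, "rz": 0, "hand": 1}
    - {"x": -1.2, "y": 0, "z": 0, "rx": 0, "ry": 0, "rz": 0, "hand": 1}
    - {"x": -1.5, "y": 0, "z": 0, "rx": 0, "ry": 0, "rz": 0, "hand": 1}
    - {"x": -1.5, "y": 0, "z": 0, "rx": 0, "ry": 0, "rz": 0, "hand": 1}
    - {"x": -1.5, "y": 0, "z": 0, "rx": 0, "ry": 0, "rz": 0, "hand": 1}

```text
time_s: 29.9
eef_pos: [0.6204, 0.0192, 0.085]
eef_rot: [0.7, 0.714, 0.001, 0.002]
contact_force: [-2.1, -0.5, 2.4]
gripper_width: 0.0263
```

```bash
python3 fine.py f2
```

```text
[0.6204 0.0192 0.085 ] 91.08 F [-2.0851 -0.524   2.3618] w 0.02631466678097074 t 29.9
```

View pics/f2t.png

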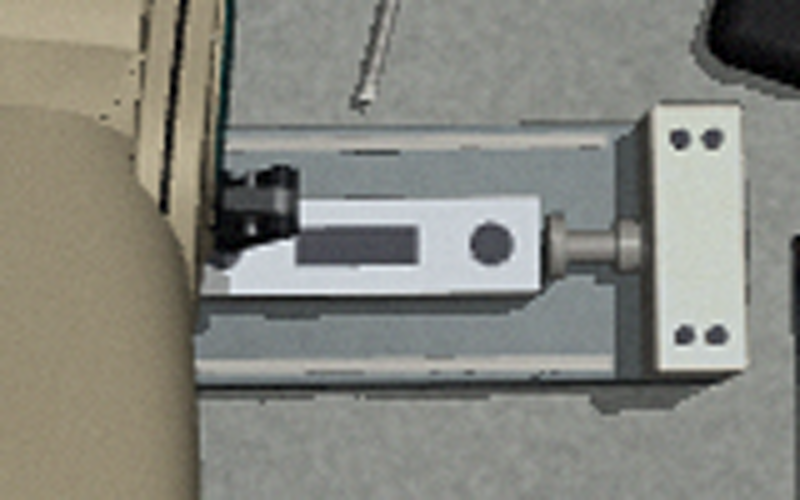

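View pics/f2w.png

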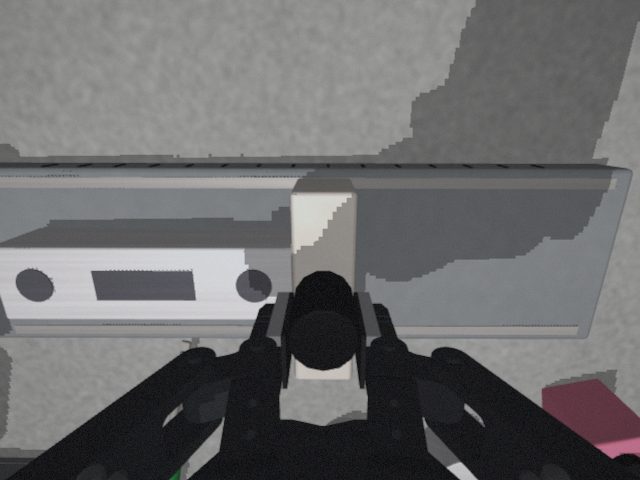

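Contact: the jaw meets the bar, which has shifted about 1 mm; the plunger is still free. Another 8 mm.

Emit:
move_arm:
  series:
    - {"x": -0.2, "y": 0, "z": 0, "rx": 0, "ry": 0, "rz": 0, "hand": 1}
    - {"x": -0.4, "y": 0, "z": 0, "rx": 0, "ry": 0, "rz": 0, "hand": 1}
    - {"x": -0.6, "y": 0, "z": 0, "rx": 0, "ry": 0, "rz": 0, "hand": 1}
    - {"x": -0.8, "y": 0, "z": 0, "rx": 0, "ry": 0, "rz": 0, "hand": 1}
    - {"x": -0.8, "y": 0, "z": 0, "rx": 0, "ry": 0, "rz": 0, "hand": 1}
    - {"x": -0.8, "y": 0, "z": 0, "rx": 0, "ry": 0, "rz": 0, "hand": 1}

```text
time_s: 30.6
eef_pos: [0.6205, 0.0116, 0.0849]
eef_rot: [0.7, 0.714, 0.001, 0.002]
contact_force: [-2.2, 4.9, 2.5]
gripper_width: 0.0264
```

```bash
python3 fine.py f3
```

```text
[0.6205 0.0116 0.0849] 91.09 F [-2.1721  4.8605  2.476 ] w 0.026442355452121046 t 30.6
```

View pics/f3t.png

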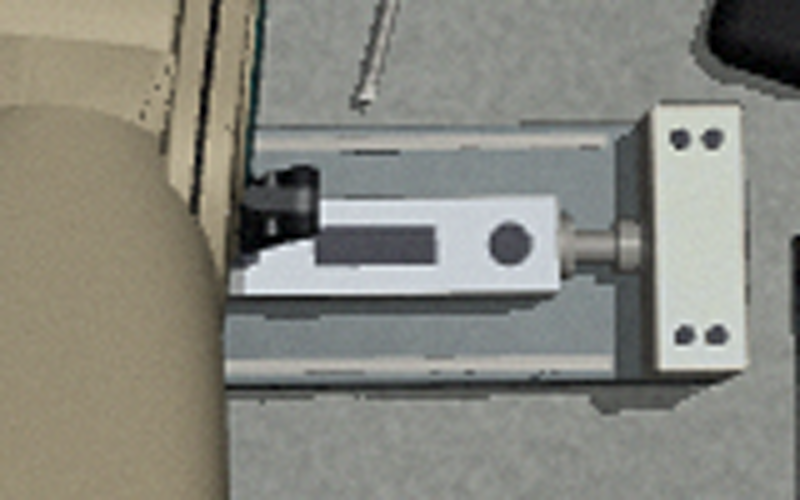

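The bar has reached the plunger: the disc's right edge went from 565 to about 573, roughly 3 mm pressed, force 4.9 N. Another 8 mm, then hold.

Emit:
move_arm:
  series:
    - {"x": -0.2, "y": 0, "z": 0, "rx": 0, "ry": 0, "rz": 0, "hand": 1}
    - {"x": -0.4, "y": 0, "z": 0, "rx": 0, "ry": 0, "rz": 0, "hand": 1}
    - {"x": -0.6, "y": 0, "z": 0, "rx": 0, "ry": 0, "rz": 0, "hand": 1}
    - {"x": -0.8, "y": 0, "z": 0, "rx": 0, "ry": 0, "rz": 0, "hand": 1}
    - {"x": -0.8, "y": 0, "z": 0, "rx": 0, "ry": 0, "rz": 0, "hand": 1}
    - {"x": -0.8, "y": 0, "z": 0, "rx": 0, "ry": 0, "rz": 0, "hand": 1}

```text
time_s: 31.3
eef_pos: [0.6206, 0.0045, 0.085]
eef_rot: [0.7, 0.714, 0.002, 0.001]
contact_force: [-1.7, 6.9, 2.2]
gripper_width: 0.0261
```

```bash
python3 fine.py f4
```

```text
[0.6206 0.0045 0.085 ] 91.13 F [-1.6532  6.9022  2.1739] w 0.026097483351183517 t 31.3
```

View pics/f4t.png

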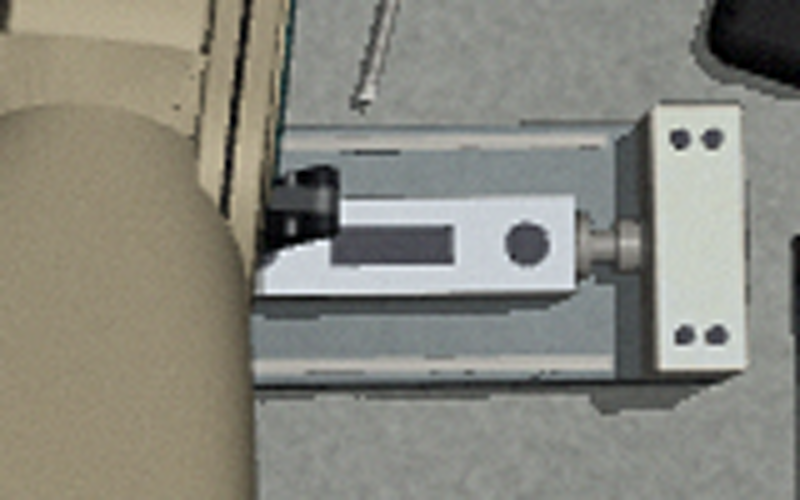

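The disc's right edge is at ~592, about 10.5 mm pressed in; 6.9 N fits that. Holding for 2 s.

Emit:
move_arm:
  series:
    - {"x": -0.1, "y": 0, "z": 0, "rx": 0, "ry": 0, "rz": 0, "hand": 1}
    - {"x": -0.1, "y": 0, "z": 0, "rx": 0, "ry": 0, "rz": 0, "hand": 1}
    - {"x": -0.1, "y": 0, "z": 0, "rx": 0, "ry": 0, "rz": 0, "hand": 1}
    - {"x": -0.1, "y": 0, "z": 0, "rx": 0, "ry": 0, "rz": 0, "hand": 1}
    - {"x": -0.1, "y": 0, "z": 0, "rx": 0, "ry": 0, "rz": 0, "hand": 1}
    - {"x": -0.1, "y": 0, "z": 0, "rx": 0, "ry": 0, "rz": 0, "hand": 1}
    - {"x": -0.1, "y": 0, "z": 0, "rx": 0, "ry": 0, "rz": 0, "hand": 1}
    - {"x": -0.1, "y": 0, "z": 0, "rx": 0, "ry": 0, "rz": 0, "hand": 1}
    - {"x": -0.1, "y": 0, "z": 0, "rx": 0, "ry": 0, "rz": 0, "hand": 1}
    - {"x": -0.1, "y": 0, "z": 0, "rx": 0, "ry": 0, "rz": 0, "hand": 1}
    - {"x": -0.1, "y": 0, "z": 0, "rx": 0, "ry": 0, "rz": 0, "hand": 1}
    - {"x": -0.1, "y": 0, "z": 0, "rx": 0, "ry": 0, "rz": 0, "hand": 1}
    - {"x": -0.1, "y": 0, "z": 0, "rx": 0, "ry": 0, "rz": 0, "hand": 1}
    - {"x": -0.1, "y": 0, "z": 0, "rx": 0, "ry": 0, "rz": 0, "hand": 1}
    - {"x": -0.1, "y": 0, "z": 0, "rx": 0, "ry": 0, "rz": 0, "hand": 1}
    - {"x": -0.1, "y": 0, "z": 0, "rx": 0, "ry": 0, "rz": 0, "hand": 1}
    - {"x": -0.1, "y": 0, "z": 0, "rx": 0, "ry": 0, "rz": 0, "hand": 1}
    - {"x": -0.1, "y": 0, "z": 0, "rx": 0, "ry": 0, "rz": 0, "hand": 1}
    - {"x": -0.1, "y": 0, "z": 0, "rx": 0, "ry": 0, "rz": 0, "hand": 1}
    - {"x": -0.1, "y": 0, "z": 0, "rx": 0, "ry": 0, "rz": 0, "hand": 1}

```text
time_s: 33.4
eef_pos: [0.6206, 0.0046, 0.0849]
eef_rot: [0.7, 0.714, 0.002, 0.0]
contact_force: [-2.8, 7.1, 2.4]
gripper_width: 0.0262
```

```bash
python3 fine.py f5
```

```text
[0.6206 0.0046 0.0849] 91.16 F [-2.7829  7.1044  2.4488] w 0.02622929207997027 t 33.4
```

View pics/f5t.png

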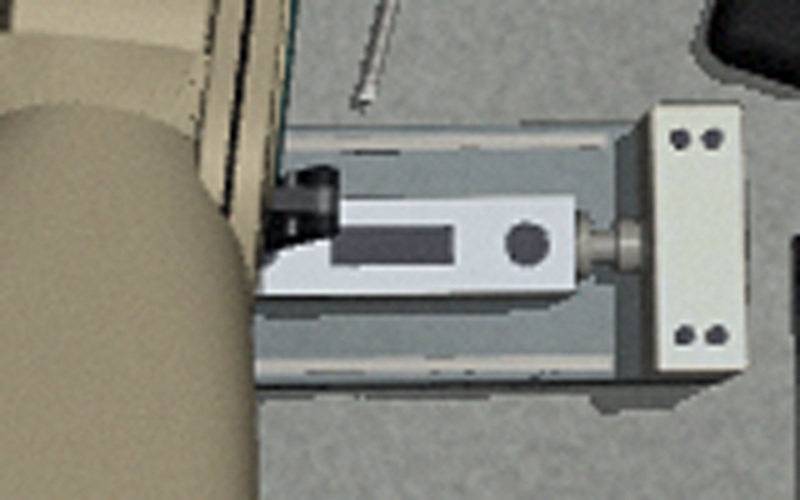

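The hold was steady (7.1 N, disc edge unchanged). Drawing the jaw back.

Emit:
move_arm:
  series:
    - {"x": 0.5, "y": 0, "z": 0, "rx": 0, "ry": 0, "rz": 0, "hand": 1}
    - {"x": 1.5, "y": 0, "z": 0, "rx": 0, "ry": 0, "rz": 0, "hand": 1}
    - {"x": 3, "y": 0, "z": 0, "rx": 0, "ry": 0, "rz": 0, "hand": 1}
    - {"x": 5, "y": 0, "z": 0, "rx": 0, "ry": 0, "rz": 0, "hand": 1}
    - {"x": 7, "y": 0, "z": 0, "rx": 0, "ry": 0, "rz": 0, "hand": 1}
    - {"x": 9, "y": 0, "z": 0, "rx": 0, "ry": 0, "rz": 0, "hand": 1}
    - {"x": 11, "y": 0, "z": 0, "rx": 0, "ry": 0, "rz": 0, "hand": 1}
    - {"x": 13, "y": 0, "z": 0, "rx": 0, "ry": 0, "rz": 0, "hand": 1}
    - {"x": 14.5, "y": 0, "z": 0, "rx": 0, "ry": 0, "rz": 0, "hand": 1}
    - {"x": 15.5, "y": 0, "z": 0, "rx": 0, "ry": 0, "rz": 0, "hand": 1}
    - {"x": 16, "y": 0, "z": 0, "rx": 0, "ry": 0, "rz": 0, "hand": 1}
    - {"x": 16, "y": 0, "z": 0, "rx": 0, "ry": 0, "rz": 0, "hand": 1}
    - {"x": 16, "y": 0, "z": 0, "rx": 0, "ry": 0, "rz": 0, "hand": 1}

```text
time_s: 34.8
eef_pos: [0.6179, 0.1649, 0.085]
eef_rot: [0.7, 0.714, 0.003, 0.0]
contact_force: [3.3, 1.6, -7.0]
gripper_width: 0.0264
```

Emit:
move_arm:
  series:
    - {"x": 0.3, "y": 0, "z": 0, "rx": 0, "ry": 0, "rz": 0, "hand": 1}
    - {"x": 0.6, "y": 0, "z": 0, "rx": 0, "ry": 0, "rz": 0, "hand": 1}
    - {"x": 0.6, "y": 0, "z": 0, "rx": 0, "ry": 0, "rz": 0, "hand": 1}

```text
time_s: 35.1
eef_pos: [0.6178, 0.1707, 0.085]
eef_rot: [0.7, 0.714, 0.003, 0.0]
contact_force: [2.4, -0.5, -4.0]
gripper_width: 0.0263
```

Emit:
move_arm:
  series:
    - {"x": 0.2, "y": 0, "z": 0, "rx": 0, "ry": 0, "rz": 0, "hand": 1}
    - {"x": 0.4, "y": 0, "z": 0, "rx": 0, "ry": 0, "rz": 0, "hand": 1}
    - {"x": 0.4, "y": 0, "z": 0, "rx": 0, "ry": 0, "rz": 0, "hand": 1}

```text
time_s: 35.4
eef_pos: [0.6177, 0.1747, 0.085]
eef_rot: [0.7, 0.714, 0.003, 0.001]
contact_force: [2.3, -3.2, -3.8]
gripper_width: 0.0264
```

Emit:
move_arm:
  series:
    - {"x": 0.3, "y": 0, "z": 0, "rx": 0, "ry": 0, "rz": 0, "hand": 1}
    - {"x": 0.3, "y": 0, "z": 0, "rx": 0, "ry": 0, "rz": 0, "hand": 1}
    - {"x": 0.3, "y": 0, "z": 0, "rx": 0, "ry": 0, "rz": 0, "hand": 1}

```text
time_s: 35.7
eef_pos: [0.6178, 0.1748, 0.085]
eef_rot: [0.701, 0.714, 0.001, 0.003]
contact_force: [3.0, -10.0, -3.4]
gripper_width: 0.0262
```

```bash
python3 fine.py f6
```

```text
[0.6178 0.1748 0.085 ] 91.05 F [  2.9987 -10.021   -3.3785] w 0.026242808719119427 t 35.7
```

View pics/f6w.png

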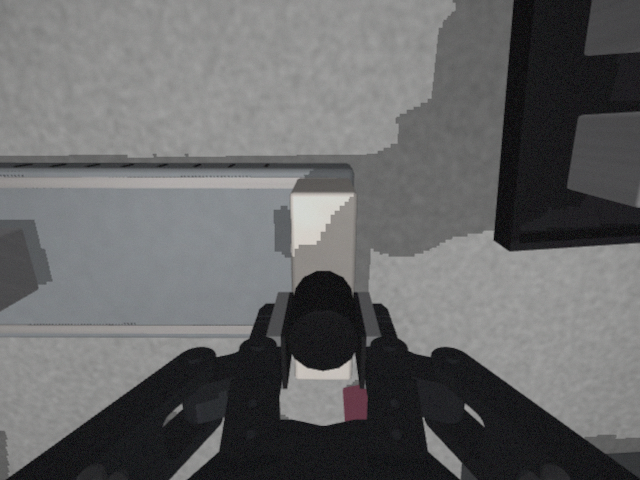

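View pics/f6t.png

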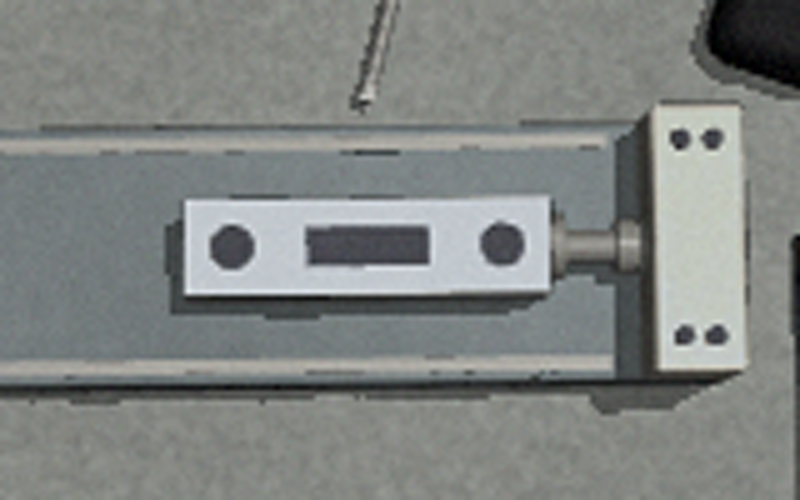

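The stop is reached: 10 N with no further travel, and the jaw is flush with the bed's end at col 355. The bar is free on the bed at (185–551, 198–297 in the crop). Letting go of the knob and rising.

Emit:
move_arm:
  series:
    - {"x": 0, "y": 0, "z": 0, "rx": 0, "ry": 0, "rz": 0, "hand": -0.5}
    - {"x": 0, "y": 0, "z": 0, "rx": 0, "ry": 0, "rz": 0, "hand": -0.5}
    - {"x": 0, "y": 0, "z": 0, "rx": 0, "ry": 0, "rz": 0, "hand": -0.5}
    - {"x": 0, "y": 0, "z": 0, "rx": 0, "ry": 0, "rz": 0, "hand": -0.5}
    - {"x": 0, "y": 0, "z": -4, "rx": 0, "ry": 0, "rz": 0, "hand": -0.5}
    - {"x": 0, "y": 0, "z": -9, "rx": 0, "ry": 0, "rz": 0, "hand": -0.5}
    - {"x": 0, "y": 0, "z": -13, "rx": 0, "ry": 0, "rz": 0, "hand": -1}
    - {"x": 0, "y": 0, "z": -13, "rx": 0, "ry": 0, "rz": 0, "hand": -1}

```text
time_s: 36.6
eef_pos: [0.6217, 0.1765, 0.2234]
eef_rot: [0.7, 0.714, 0.007, 0.006]
contact_force: [0.1, 1.2, 1.8]
gripper_width: 0.0853
```

Run:
```python
from look import *
s,p,W=look("w20",.0745,140)
t=bot.read_camera("top"); cv2.imwrite("pics/t6.png",t["img"])
for d in bot.trace(t,"bar")[:2]: print(d["score"],rect(d["region"],t,.066))
goal(.6185,-.07,.22,1.1)
```

```text
[0.6217 0.1765 0.2234] 91.09 t 36.6
271 354 [array([761. , 128.5]), array([40.2, 41. ]), np.float64(81.5)]
274 251 [array([663.1,  90.6]), array([ 42.4, 202. ]), np.float64(4.0)]
59 208 [array([616.8, -47.5]), array([ 37.2, 105.8]), np.float64(1.1)]
228 152 [array([566.7,  89. ]), array([199.8,  13.6]), np.float64(87.6)]
0.59 ((616.4318237304688, -78.13903045654297), (45.16312789916992, 148.9346923828125), 0.4381856322288513)
xyz [-24.54  -0.29  -0.45] rot [ 0.3 -0.1 90. ] from [0.6168 0.1754 0.2149] t 36.75
```

View pics/t6.png

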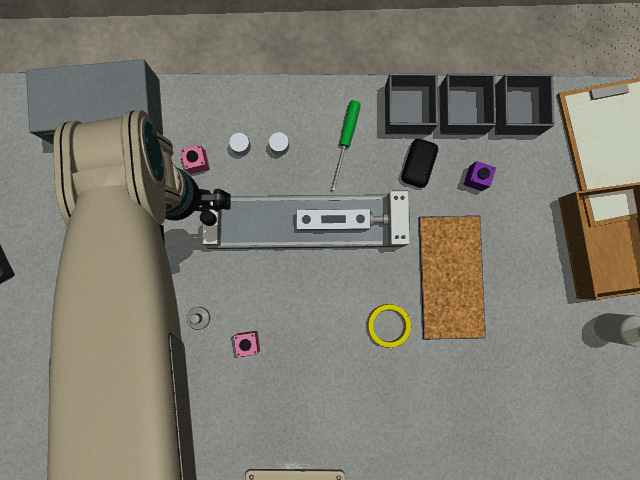

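View pics/w20.png

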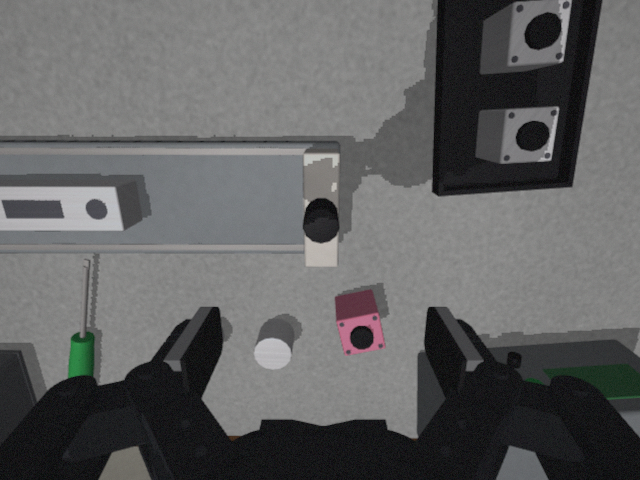

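The jaw rests at its end stop (303–340). The bar is on the bed with its centre near y = −0.075. Moving over it.

Emit:
move_arm:
  series:
    - {"x": -24.5, "y": -0.3, "z": -0.4, "rx": 0, "ry": 0, "rz": 90, "hand": -1}
    - {"x": -24.5, "y": -0.3, "z": -0.4, "rx": 0, "ry": 0, "rz": 90, "hand": -1}
    - {"x": -24.5, "y": -0.3, "z": -0.4, "rx": 0, "ry": 0, "rz": 90, "hand": -1}
    - {"x": -24.5, "y": -0.3, "z": -0.4, "rx": 0, "ry": 0, "rz": 90, "hand": -1}
    - {"x": -24.5, "y": -0.3, "z": -0.4, "rx": 0, "ry": 0, "rz": 90, "hand": -1}
    - {"x": -24.5, "y": -0.3, "z": -0.4, "rx": 0, "ry": 0, "rz": 90, "hand": -1}
    - {"x": -24.5, "y": -0.3, "z": -0.4, "rx": 0, "ry": 0, "rz": 90, "hand": -1}
    - {"x": -24.5, "y": -0.3, "z": -0.4, "rx": 0, "ry": 0, "rz": 90, "hand": -1}
    - {"x": -24.5, "y": -0.3, "z": -0.4, "rx": 0, "ry": 0, "rz": 90, "hand": -1}
    - {"x": -24.5, "y": -0.3, "z": -0.4, "rx": 0, "ry": 0, "rz": 90, "hand": -1}
    - {"x": -24.5, "y": -0.3, "z": -0.4, "rx": 0, "ry": 0, "rz": 90, "hand": -1}
    - {"x": -24.5, "y": -0.3, "z": -0.4, "rx": 0, "ry": 0, "rz": 90, "hand": -1}
    - {"x": -24.5, "y": -0.3, "z": -0.4, "rx": 0, "ry": 0, "rz": 90, "hand": -1}

```text
time_s: 38.05
eef_pos: [0.6173, -0.0693, 0.2176]
eef_rot: [1.0, 0.01, 0.001, 0.001]
contact_force: [-0.4, 0.3, 0.0]
gripper_width: 0.0853
```

Run:
```python
from look import *
s,p,W=look("w21",.066,150)
for d in bot.trace(p,"bar")[:2]: print(d["score"],rect(d["region"],p,.066,W))
goal(.619,-.074,.036,1.1)
```

```text
[ 0.6173 -0.0693  0.2176] 1.17 t 38.05
325 365 [array([ 622.7, -215.4]), array([110.5,  35.4]), np.float64(1.1)]
324 239 [array([619.6, -87.7]), array([ 38.6, 121.9]), np.float64(1.0)]
527 90 [array([772.6,  39. ]), array([36.7, 36.3]), np.float64(1.5)]
0.58 ((619.7833862304688, -73.39563751220703), (41.563560485839844, 150.6126708984375), 0.7793521285057068)
xyz [ 0.06  0.43 18.25] rot [ 0.1 -0.2  0. ] from [ 0.6178 -0.0694  0.2185] t 38.15
```

View pics/w21.png

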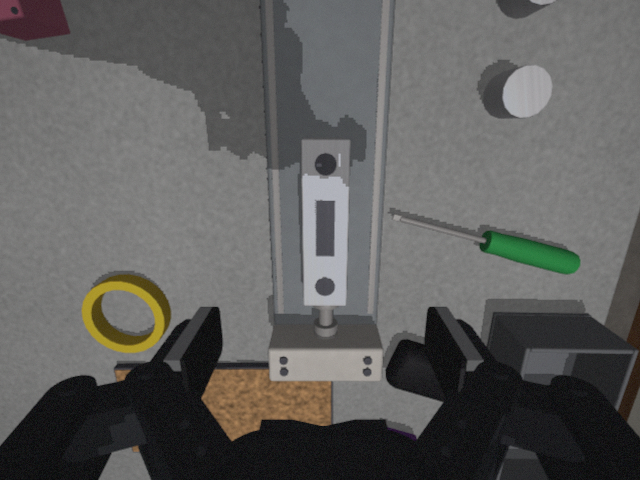

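The bar is at (325,222), centre (0.6195, −0.0735). Descend, grip and lift.

Emit:
move_arm:
  series:
    - {"x": 0.2, "y": 0.4, "z": 5, "rx": 0, "ry": 0, "rz": 0, "hand": -1}
    - {"x": 0.2, "y": 0.4, "z": 10, "rx": 0, "ry": 0, "rz": 0, "hand": -1}
    - {"x": 0.2, "y": 0.4, "z": 15, "rx": 0, "ry": 0, "rz": 0, "hand": -1}
    - {"x": 0.1, "y": 0.4, "z": 17.5, "rx": 0, "ry": 0, "rz": 0, "hand": -1}
    - {"x": 0.1, "y": 0.4, "z": 18.2, "rx": 0, "ry": 0, "rz": 0, "hand": -1}
    - {"x": 0.1, "y": 0.4, "z": 18.2, "rx": 0, "ry": 0, "rz": 0, "hand": 0.5}
    - {"x": 0.1, "y": 0.4, "z": 18.2, "rx": 0, "ry": 0, "rz": 0, "hand": 1}
    - {"x": 0.1, "y": 0.4, "z": 18.2, "rx": 0, "ry": 0, "rz": 0, "hand": 1}
    - {"x": 0.1, "y": 0.4, "z": 18.2, "rx": 0, "ry": 0, "rz": 0, "hand": 1}
    - {"x": 0.1, "y": 0.4, "z": 18.2, "rx": 0, "ry": 0, "rz": 0, "hand": 1}
    - {"x": 0.1, "y": 0.4, "z": 18.2, "rx": 0, "ry": 0, "rz": 0, "hand": 1}
    - {"x": 0.1, "y": 0.4, "z": 14, "rx": 0, "ry": 0, "rz": 0, "hand": 1}
    - {"x": 0.1, "y": 0.4, "z": 9, "rx": 0, "ry": 0, "rz": 0, "hand": 1}
    - {"x": 0.1, "y": 0.4, "z": 4, "rx": 0, "ry": 0, "rz": 0, "hand": 1}
    - {"x": 0.1, "y": 0.4, "z": 2, "rx": 0, "ry": 0, "rz": 0, "hand": 1}
    - {"x": 0.1, "y": 0.4, "z": 2, "rx": 0, "ry": 0, "rz": 0, "hand": 1}

```text
time_s: 39.75
eef_pos: [0.622, -0.0741, 0.2037]
eef_rot: [1.0, 0.01, 0.006, 0.002]
contact_force: [0.1, -0.1, -4.1]
gripper_width: 0.0391
```

Run:
```python
from look import *
s,p,W=look("w22",.066,150); print(s["q"])
goal(.505,-.331,.18,91.6)
```

```text
[ 0.622  -0.0741  0.2037] 1.15 t 39.75
325 396 [array([ 628.2, -243.8]), array([101.4,  75.7]), np.float64(10.5)]
366 184 [array([657.5, -51.7]), array([28. , 84.7]), np.float64(2.4)]
528 82 [array([772.2,  38.2]), array([36.8, 36.5]), np.float64(24.6)]
[-0.221   0.2851 -0.0739  1.199  -0.0013  1.3298]
xyz [-12.03  25.5    2.03] rot [-0.2 -0.4 89.5] from [ 0.62   -0.0736  0.2003] t 39.8
```

View pics/w22.png

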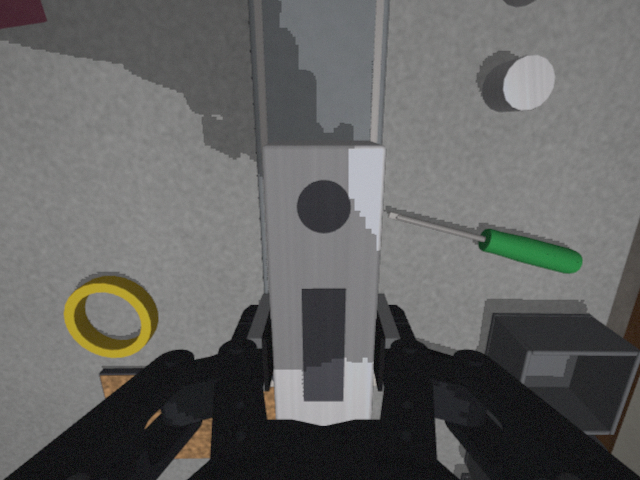

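The bar is held squarely. Carrying it to over the mat with a 90° turn.

Emit:
move_arm:
  series:
    - {"x": -12, "y": 25.5, "z": 1, "rx": 0, "ry": 0, "rz": 89.5, "hand": 1}
    - {"x": -12, "y": 25.5, "z": 1, "rx": 0, "ry": 0, "rz": 89.5, "hand": 1}
    - {"x": -12, "y": 25.5, "z": 1, "rx": 0, "ry": 0, "rz": 89.5, "hand": 1}
    - {"x": -12, "y": 25.5, "z": 1, "rx": 0, "ry": 0, "rz": 89.5, "hand": 1}
    - {"x": -12, "y": 25.5, "z": 1, "rx": 0, "ry": 0, "rz": 89.5, "hand": 1}
    - {"x": -12, "y": 25.5, "z": 1, "rx": 0, "ry": 0, "rz": 89.5, "hand": 1}
    - {"x": -12, "y": 25.5, "z": 1, "rx": 0, "ry": 0, "rz": 89.5, "hand": 1}
    - {"x": -12, "y": 25.5, "z": 1, "rx": 0, "ry": 0, "rz": 89.5, "hand": 1}
    - {"x": -12, "y": 25.5, "z": 1, "rx": 0, "ry": 0, "rz": 89.5, "hand": 1}
    - {"x": -12, "y": 25.5, "z": 1, "rx": 0, "ry": 0, "rz": 89.5, "hand": 1}
    - {"x": -12, "y": 25.5, "z": 1, "rx": 0, "ry": 0, "rz": 89.5, "hand": 1}
    - {"x": -12, "y": 25.5, "z": 1, "rx": 0, "ry": 0, "rz": 89.5, "hand": 1}
    - {"x": -12, "y": 25.5, "z": 1, "rx": 0, "ry": 0, "rz": 89.5, "hand": 1}

```text
time_s: 41.1
eef_pos: [0.5039, -0.33, 0.1878]
eef_rot: [0.718, -0.696, 0.001, -0.001]
contact_force: [0.2, 0.1, -2.7]
gripper_width: 0.0393
```

Run:
```python
from look import *
s,p,W=look("w23",.066,150); print(s["gripper_width"])
goal(.505,-.331,.017,91.6)
t=bot.read_camera("top"); cv2.imwrite("pics/t7.png",t["img"])
```

```text
[ 0.5039 -0.33    0.1878] -88.28 t 41.1
356 407 [array([ 336.9, -360.7]), array([32.5, 39.8]), np.float64(10.7)]
325 221 [array([ 498. , -329.6]), array([143. ,  88.3]), np.float64(1.7)]
144 69 [array([ 612.9, -204.5]), array([88.5, 36. ]), np.float64(1.0)]
0.03930480328800288
xyz [ 0.06 -0.   17.14] rot [-0.2 -0.1  0.1] from [ 0.5042 -0.3302  0.1884] t 41.15
```

View pics/w23.png

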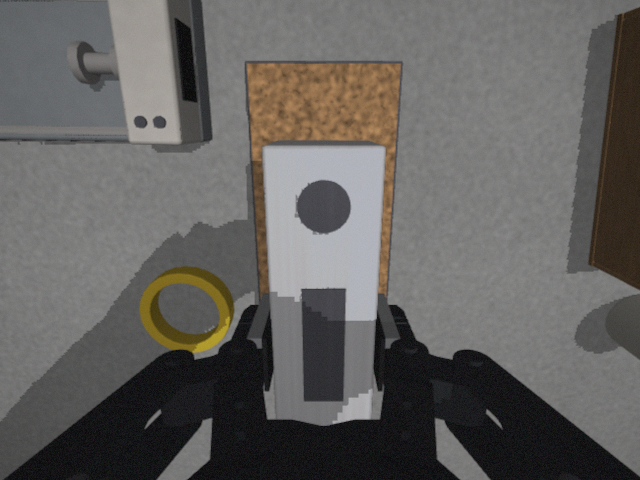

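The bar is centred over the mat (246–402) and parallel to it; the tape is well clear. Lowering and releasing.

Emit:
move_arm:
  series:
    - {"x": 0, "y": 0, "z": 5, "rx": 0, "ry": 0, "rz": 0, "hand": 1}
    - {"x": 0, "y": 0, "z": 10, "rx": 0, "ry": 0, "rz": 0, "hand": 1}
    - {"x": 0, "y": 0, "z": 14.5, "rx": 0, "ry": 0, "rz": 0, "hand": 1}
    - {"x": 0, "y": 0, "z": 16.5, "rx": 0, "ry": 0, "rz": 0, "hand": 1}
    - {"x": 0, "y": 0, "z": 17.1, "rx": 0, "ry": 0, "rz": 0, "hand": 1}
    - {"x": 0, "y": 0, "z": 17.1, "rx": 0, "ry": 0, "rz": 0, "hand": 1}
    - {"x": 0, "y": 0, "z": 17.1, "rx": 0, "ry": 0, "rz": 0, "hand": -0.4}
    - {"x": 0, "y": 0, "z": 17.1, "rx": 0, "ry": 0, "rz": 0, "hand": -0.4}
    - {"x": 0, "y": 0, "z": 17.1, "rx": 0, "ry": 0, "rz": 0, "hand": -0.4}
    - {"x": 0, "y": 0, "z": 17.1, "rx": 0, "ry": 0, "rz": 0, "hand": -0.4}
    - {"x": 0, "y": 0, "z": 13, "rx": 0, "ry": 0, "rz": 0, "hand": -0.4}
    - {"x": 0, "y": 0, "z": 8, "rx": 0, "ry": 0, "rz": 0, "hand": -0.4}
    - {"x": 0, "y": 0, "z": 3, "rx": 0, "ry": 0, "rz": 0, "hand": -1}
    - {"x": 0, "y": 0, "z": -2, "rx": 0, "ry": 0, "rz": 0, "hand": -1}
    - {"x": 0, "y": 10, "z": -5, "rx": 0, "ry": 0, "rz": 0, "hand": -1}
    - {"x": 0, "y": 10, "z": -8, "rx": 0, "ry": 0, "rz": 0, "hand": -1}
    - {"x": 0, "y": 10, "z": -8, "rx": 0, "ry": 0, "rz": 0, "hand": -1}

```text
time_s: 42.9
eef_pos: [0.4027, -0.3339, 0.2718]
eef_rot: [0.717, -0.697, 0.004, -0.001]
contact_force: [0.6, 0.0, 1.2]
gripper_width: 0.0853
```

Run:
```python
from look import *
s,p,W=look("w24",.046,150)
t=bot.read_camera("top"); q=bot.read_camera("scene"); cv2.imwrite("pics/t8.png",t["img"]);cv2.imwrite("pics/s8.png",q["img"])
for d in bot.trace(p,"bar")[:2]: print(d["score"],rect(d["region"],p,.046,W))
for d in bot.trace(p,"mat")[:2]: print(d["score"],rect(d["region"],p,.011,W))
```

```text
[ 0.4027 -0.3339  0.2718] -88.38 t 42.9
320 96 [array([ 503.4, -329.4]), array([148.1,  38.9]), np.float64(1.7)]
0.6 ((503.80877685546875, -329.59393310546875), (149.01519775390625, 41.10823440551758), 1.9263036251068115)
0.56 ((488.072021484375, -329.7733459472656), (226.238525390625, 129.830322265625), 1.710469365119934)
```

View pics/w24.png

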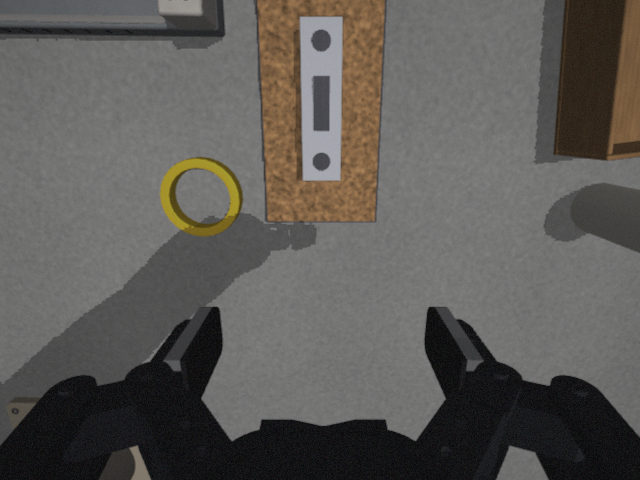

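View pics/t8.png

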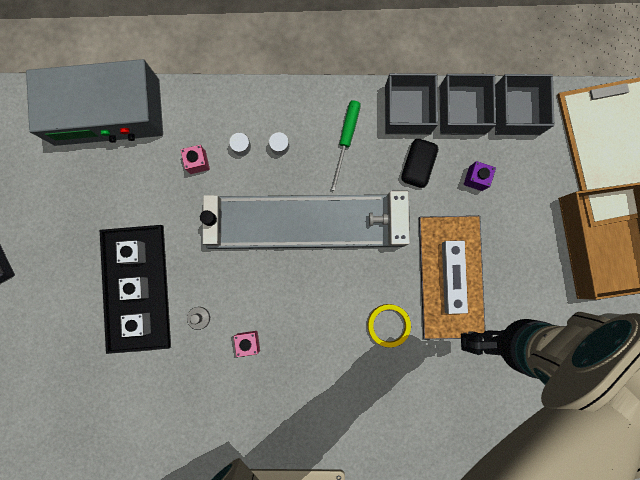

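View pics/s8.png

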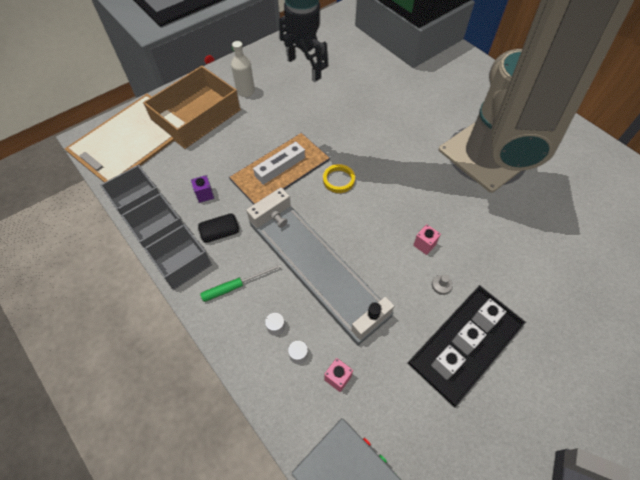

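The bar lies centred on the mat at (455,277) and three modules are in the tray at (127,252), (130,288) and (132,325). The jaw is at its stop (202–218), the bystanders are unmoved and the arm is clear. Handing in.

```bash
python3 -c "
from h import *
print(bot.get_state()['dq'],bot.job_done())"
```

```text
the job is handed in; nothing more can be done
[ 0.0083  0.0174 -0.0073  0.0045 -0.001  -0.0013] None
```

I finished the whole job and handed it in at about 43 s; the hand-in gives no verdict.

- **Modules:** The three aluminium modules from the bed stand upright in the black tray. The pink and purple look-alikes were left where they were.
- **Pressing the plunger:** I laid the bar on the empty bed and pushed it into the plunger with the jaw, holding the jaw by its knob. The top camera showed the plunger about 10.5 mm in. The push force stayed near 7 N for about 2 s, and the plunger never came near bottoming.
- **Jaw:** I drew it back until it stopped moving at 10 N, with the jaw flush with the end of the bed.
- **Bar:** It lies flat on the cork board, about 2 mm from the board's centre and within 0.3° of its length.

In the last top and scene pictures all three modules are in the tray, the other items look unmoved, and the gripper is open and clear of everything.

**Failures and disagreements:**
- Two early move calls were refused because I left out some of the row keys. Nothing moved.
- My readings of the gap between the bar and the plunger differed by about 5 mm between cameras, so I made the last approach in small steps checked by picture and force.
- The jaw seems to have started about 10 mm short of its open stop.

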